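# Put the torque drivers back in their clips and zero the tester

## Robot

A 6-joint arm with a two-finger parallel gripper is mounted at the origin on the work surface. World frame = base frame: x ahead of the robot, y to its left, z up, the work surface at z = 0. Lengths are in m, angles in degrees, forces in N, time in s.
With the tool pointing down it reaches from about 0.4 to 0.925 m from the base axis. Payload 3.4 kg.
Tool frame: the origin (TCP) lies at the centre of the arm's flange, where the gripper is bolted on; the fingertips stand tip_extent ahead of it and the grasp point (between the pads) lies 155 mm ahead of it (tip_extent is the distance from the TCP to the fingertips, in m); y points along the fingers, z is the direction in which the jaws open and shut, and the axes are right-handed (so a half turn about y gives the same grasp; the last joint's range is limited). The gripper opens to 85 mm and grips with 20 to 120 N. Pads are 22 mm wide; open, the fingers measure 114 mm over their backs; the gripper's body (76 mm by 85 mm) begins 54 mm behind the grasp point. The pads swing forward as they close: fully open they stand 13 mm farther back than shut.
Start: joints at [62.71, 17.578, 86.31, -0, 76.112, -4.211], TCP at [0.225, 0.529, 0.405] pointing down, gripper open.
Joint ranges: [-179.03, 179.03], [-60, 130.46], [8.19, 133.38], [-81.62, 261.62], [5.75, 156.47], [-153.77, 153.77]. Speed limits (degrees/s): [147.25, 147.25, 180, 180, 180, 180].

## Interface

Orientations are given as a 3x3 rotation matrix whose columns are the frame's x, y, z axes.
In Python, from plant import * gives the robot as it stands.
- The arm moves only by the tool servo_tool, never from a script. Its argument "motion" is text: rows parted by semicolons, each of 7 numbers parted by spaces: the shift along the tool's x, y, z in units of 30 cm (1.0 is 30 cm), then the turn, a rotation vector about the tool's x, y, z in units of pi rad (1.0 is pi rad), then the closure, from 0 (fully open) to 1 (shut). A call has 1 to 5 rows; each row is the pose to reach, as a shift and turn from the pose measured when the call began, along the tool's axes at that moment, turning the shorter way round; what a row does not reach only later rows make up. A row lasts 1/12 s, in which the tool goes at most 41.7 mm and 7.16 degrees, less where a joint would pass 70% of its speed; a pose out of reach is approached as far as the arm can. A call with a number of a shift or a turn outside -1 to 1 is refused whole. A call with a gripper value outside its range is refused whole. The fingers move at their own pace and stop on an object; "squeeze" is the grip in N (left out, the last holds). Time passes only in rows, so rows that repeat a pose let the fingers close. It gives the time, the measured TCP pose, the force and the opening at its end, in the units of the state.
- get_obs(): the state, without advancing time (a new reading comes with each control period).
- read_camera(name): name is "side" or "top"; returns (picture, depth): 400x640x3 uint8, red, green, blue; 400x640 float32, m along the optical axis (not along the pixel's ray), 0 where there is no reading.
- camera_info(name): a dict with "vertical_fov" (degrees; the focal length in pixels is half the picture's height over the tangent of half this angle, whatever the lens; pixels are square), "cx", "cy" (the principal point, pixels), "position" and "rotation" of the camera in the world. Camera axes: x right, y up, looking along -z (the intrinsics and any distortion apply to the point x, -y, -z); pixel columns grow to the right and rows downward; lengths in m; the calibration is good to about 2 mm. A picture is of the moment at which its call begins. camera_info takes no time and is no camera call.
- finish_job(): hands the job in, once; it reports no verdict.
The state is a dict: "time_s": time; "qpos": joint angles; "joint_velocities": joint speeds; "effort": joint torques, N m; "tool_pos": TCP position; "orientation": TCP orientation; "contact_force": force on the tool from outside, world axes, zero at the start; "moment": the same for the moment, N m; "gripper_width": finger opening in m.
Only numpy, scipy, OpenCV 4.12 (cv2) and the standard library are available. Lean on these libraries where they do the work, as an engineer would, in place of code of your own. Each camera call takes 0.05 s, during which the arm holds its last target. There are 200 camera calls.

## Task

The torque check is finished: put every driver lying on the bench into the clip whose base has the colour of its caps, pushing it down past the sprung jaw until it is fully home and the jaw has closed over it, and turn the tester's peak pointer back to its zero stop. There may be three or four drivers. Leave the phone, the mug and the jar alone.

Things in the scene. Friction and masses are not known exactly. Their poses are not given: they have to be found in the camera images.
- drv_red_mid (a point): middle of the red torque driver's barrel (may be absent): grey rod 14 mm thick along the point's x (x=-50 to +50 mm), red square anti-roll caps 20 x 20 mm, 12 mm long, centred at x=-56 and +56 mm, steel blade 5 mm thick from x=+62 to +105 mm. About 70 g. Lying on the bench its middle is 10 mm up
- drv_yellow_mid (a point): middle of the yellow torque driver's barrel (may be absent): grey rod 14 mm thick along the point's x (x=-50 to +50 mm), yellow square anti-roll caps 20 x 20 mm, 12 mm long, centred at x=-56 and +56 mm, steel blade 5 mm thick from x=+62 to +105 mm. About 70 g. Lying on the bench its middle is 10 mm up
- drv_blue_mid (a point): middle of the blue torque driver's barrel (may be absent): grey rod 14 mm thick along the point's x (x=-50 to +50 mm), blue square anti-roll caps 20 x 20 mm, 12 mm long, centred at x=-56 and +56 mm, steel blade 5 mm thick from x=+62 to +105 mm. About 70 g. Lying on the bench its middle is 10 mm up
- drv_white_mid (a point): middle of the white torque driver's barrel (may be absent): grey rod 14 mm thick along the point's x (x=-50 to +50 mm), white square anti-roll caps 20 x 20 mm, 12 mm long, centred at x=-56 and +56 mm, steel blade 5 mm thick from x=+62 to +105 mm. About 70 g. Lying on the bench its middle is 10 mm up
- seat_red (a point): where the barrel's middle sits when home in the clip with the red base; 38 mm above the bench, 24 mm above the base. x: along the seated rod (either way round fits), y: across, z: up. Two equal forks 10 mm wide, centred at x=-36 and +36 mm, a free gap between for the fingers; each has a rigid tine, inner face at y=+8 mm, flared from z=+10 to its top at z=+27 mm. Clips stand 66 mm apart
- seat_yellow (a point): where the barrel's middle sits when home in the clip with the yellow base; 38 mm above the bench, 24 mm above the base. x: along the seated rod (either way round fits), y: across, z: up. Two equal forks 10 mm wide, centred at x=-36 and +36 mm, a free gap between for the fingers; each has a rigid tine, inner face at y=+8 mm, flared from z=+10 to its top at z=+27 mm. Clips stand 66 mm apart
- seat_blue (a point): where the barrel's middle sits when home in the clip with the blue base; 38 mm above the bench, 24 mm above the base. x: along the seated rod (either way round fits), y: across, z: up. Two equal forks 10 mm wide, centred at x=-36 and +36 mm, a free gap between for the fingers; each has a rigid tine, inner face at y=+8 mm, flared from z=+10 to its top at z=+27 mm. Clips stand 66 mm apart
- seat_white (a point): where the barrel's middle sits when home in the clip with the white base; 38 mm above the bench, 24 mm above the base. x: along the seated rod (either way round fits), y: across, z: up. Two equal forks 10 mm wide, centred at x=-36 and +36 mm, a free gap between for the fingers; each has a rigid tine, inner face at y=+8 mm, flared from z=+10 to its top at z=+27 mm. Clips stand 66 mm apart
- jaw_red (a joint): angle of the red clip's sprung jaw, rad: 0 = closed, up to 0.5 as it opens. One steel part for both forks, hinged low at the seat's y=-13 mm; two heads overhang to y=-2 mm at z=+9 mm, with lead-in faces up to y=-9 mm, z=+26 mm. A level rod pushed down at y=0 swings it towards -y (slippery; about 6 to 15 N in all); it springs shut over the rod when home. Spring 0.16 N m + 1.1 N m/rad
- jaw_yellow (a joint): angle of the yellow clip's sprung jaw, rad: 0 = closed, up to 0.5 as it opens. One steel part for both forks, hinged low at the seat's y=-13 mm; two heads overhang to y=-2 mm at z=+9 mm, with lead-in faces up to y=-9 mm, z=+26 mm. A level rod pushed down at y=0 swings it towards -y (slippery; about 6 to 15 N in all); it springs shut over the rod when home. Spring 0.16 N m + 1.1 N m/rad
- jaw_blue (a joint): angle of the blue clip's sprung jaw, rad: 0 = closed, up to 0.5 as it opens. One steel part for both forks, hinged low at the seat's y=-13 mm; two heads overhang to y=-2 mm at z=+9 mm, with lead-in faces up to y=-9 mm, z=+26 mm. A level rod pushed down at y=0 swings it towards -y (slippery; about 6 to 15 N in all); it springs shut over the rod when home. Spring 0.16 N m + 1.1 N m/rad
- jaw_white (a joint): angle of the white clip's sprung jaw, rad: 0 = closed, up to 0.5 as it opens. One steel part for both forks, hinged low at the seat's y=-13 mm; two heads overhang to y=-2 mm at z=+9 mm, with lead-in faces up to y=-9 mm, z=+26 mm. A level rod pushed down at y=0 swings it towards -y (slippery; about 6 to 15 N in all); it springs shut over the rod when home. Spring 0.16 N m + 1.1 N m/rad
- pointer (a joint): peak pointer of the torque tester with its reset knob, rad: 0 = at the zero stop (red needle on the green mark), grows clockwise seen from above (up to 4.2). So turn it anticlockwise, seen from above, to reset. Stays where it is left; drag about 0.04 N m
- pointer_grip (a point): centre of the reset knob's grip bar, on the turning axis, 67 mm above the bench; z up, x along the bar towards the red needle (turns with the knob). Black bar 36 mm long (x), 12 mm wide (y), from 51 to 79 mm above the bench, on a 36 mm disc; the tester is a fixed grey box 110 x 100 mm with its top 45 mm above the bench
- phone_mid (a point): centre of a loose key phone lying on the bench, 105 x 48 x 13 mm; leave alone
- mug_mid (a point): centre of a white mug, 80 mm wide, 92 mm high; leave alone
- screw_jar_mid (a point): centre of a small jar with an orange cap, 56 mm wide, 55 mm high; leave alone

How it is judged:
By the outcome, as a careful person would: the job done as asked, in the order asked, and still so for the second after the job is handed in, with the robot touching nothing.
Of drv_red, drv_yellow, drv_blue, drv_white only 3 to 4 are there at a start; the rules pass over those that are not, and their reading is None.
At some moment in a run one of drv_red, drv_yellow, drv_blue, drv_white may be knocked a few centimetres aside while the robot is not near it.
Once in a run the grip may slacken for a moment while it holds something.
It also fails if it takes over 210 s, if anything falls off the work surface, if the arm or the gripper's body presses on something with over 40 N, if the wrist force passes 120 N, or if a joint passes its speed limit or range.

## Working session

There is one attempt and no reset: what is moved stays moved. The work goes in short steps, Python scripts to look and compute and a tool call to move; the robot and the scene stay as the last step left them, time stands still between calls to the robot, and variables do not carry over. Pictures are saved under pics/ and viewed, on a budget of 14 in all, crops included, one or two more only if the job needs it, and the job is handed in when it is done.

Besides the shell and the picture viewer there is one more tool, called after "Emit:" as name(argument=value, ...) on one line, values as JSON. servo_tool: Moves the arm, as the interface text tells. Its arguments: {"type":"object","properties":{"motion":{"type":"string"},"squeeze":{"type":"number"}},"required":["motion"]}

```bash
ls; mkdir -p pics
python3 - <<'E'
from plant import *
import cv2
o=get_obs(); print(o)
for n in("top","side"):
    i=camera_info(n); print(n,i)
    p,d=read_camera(n); cv2.imwrite(f"pics/{n}0.png",p[:,:,::-1])
E
```

```text
pics
{'time_s': 0.0, 'qpos': array([ 6.27111285e+01,  1.76220921e+01,  8.63828173e+01, -1.84539470e-03,
        7.61108950e+01, -4.21101253e+00]), 'joint_velocities': array([-0.07195974,  0.09181974, -0.0279184 , -0.00046093, -0.02891844,
        0.04191103]), 'effort': array([-3.35432393e-03, -4.57557964e+01, -2.51904202e+01, -2.28218228e-04,
        1.34874872e-02, -9.59227748e-06]), 'tool_pos': array([0.22525961, 0.52867096, 0.40378942]), 'orientation': array([[ 9.19976031e-01, -8.98871285e-04,  3.91973588e-01],
       [-3.91974601e-01, -1.81055795e-03,  9.19974257e-01],
       [-1.17247547e-04, -9.99997957e-01, -2.01800463e-03]]), 'contact_force': array([ 0.44168145, -0.92842825, -0.03529257]), 'moment': array([ 0.00582437, -0.02994983, -0.02487674]), 'gripper_width': 0.08562219091183418}
top {'vertical_fov': 45.545477935819235, 'cx': 321.87260641848854, 'cy': 201.36949464191395, 'position': array([0.42202316, 0.00932075, 1.42630408]), 'rotation': array([[ 0.01870965,  0.99354746, -0.11186328],
       [-0.99958321,  0.02104788,  0.01975826],
       [ 0.02198525,  0.11144699,  0.99352716]])}
side {'vertical_fov': 43.16787429945683, 'cx': 317.159786738523, 'cy': 194.49296499469676, 'position': array([ 0.0025582 , -1.10487831,  0.92973693]), 'rotation': array([[ 0.87961695,  0.27162894, -0.39050192],
       [-0.47566298,  0.50974097, -0.71687437],
       [ 0.004331  ,  0.81632215,  0.57758063]])}
```

View pics/top0.png

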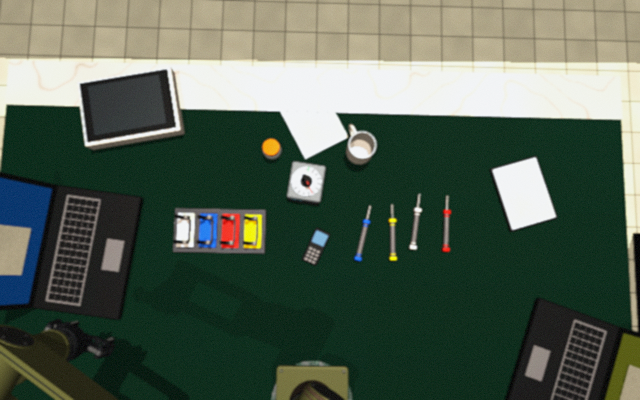

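View pics/side0.png

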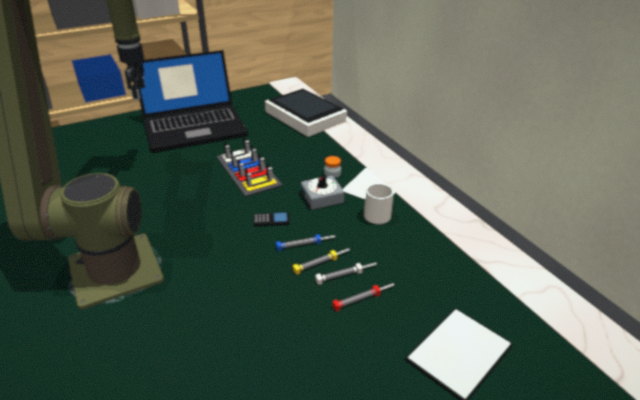

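```bash
cat > h.py <<'E'
from plant import *
import numpy as np, cv2
def cam(n):
    i=camera_info(n); f=200/np.tan(np.radians(i["vertical_fov"]/2))
    return f,i["cx"],i["cy"],np.array(i["position"]),np.array(i["rotation"])
def ray(n,u,v,z):
    f,cx,cy,p,R=cam(n); d=R@np.array([(u-cx)/f,-(v-cy)/f,-1.]); return p+d*(z-p[2])/d[2]
def proj(n,P):
    f,cx,cy,p,R=cam(n); c=R.T@(np.asarray(P)-p); return cx+f*c[0]/-c[2], cy-f*c[1]/-c[2]
def masks(img):
    h=cv2.cvtColor(img,cv2.COLOR_RGB2HSV).astype(int); H,S,V=h[...,0],h[...,1],h[...,2]
    return dict(red=((H<8)|(H>172))&(S>150)&(V>90), yellow=(abs(H-28)<7)&(S>150)&(V>90),
      blue=(abs(H-110)<12)&(S>130)&(V>80), white=(S<40)&(V>185))
def blobs(m,box,mn=6):
    x0,x1,y0,y1=box; M=np.zeros(m.shape,np.uint8); M[y0:y1,x0:x1]=m[y0:y1,x0:x1]
    n,l,s,c=cv2.connectedComponentsWithStats(M,connectivity=8)
    return sorted([(int(s[i,4]),*c[i]) for i in range(1,n) if s[i,4]>=mn],reverse=True)
def drivers(img,box=(340,480,180,280),z=.015):
    out={}
    for k,m in masks(img).items():
        b=blobs(m,box,4)[:2]
        if len(b)<2: out[k]=b; continue
        P=[ray("top",u,v,z) for _,u,v in b]
        mid=(P[0]+P[1])/2; d=P[0]-P[1]; d=d if d[0]>0 else -d
        out[k]=(mid[:2].round(4),"ang",round(np.degrees(np.arctan2(d[1],d[0])),1),"len",round(np.hypot(*d[:2]),4))
    return out
E
python3 - <<'E'
from h import *
p,d=read_camera("top")
print(drivers(p))
for k,m in masks(p).items(): print(k,blobs(m,(165,275,200,260)),blobs(m,(285,330,160,205)))
c=cv2.resize(p[200:260,165:275],None,fx=7,fy=7,interpolation=cv2.INTER_CUBIC)
e=cv2.resize(p[155:210,280:330],None,fx=5,fy=5,interpolation=cv2.INTER_CUBIC)
out=np.zeros((420+275,770,3),np.uint8); out[:420]=c; out[420:695,:250]=e
s,_=read_camera("side"); e=cv2.resize(s[135:210,210:350],None,fx=3.6,fy=3.6,interpolation=cv2.INTER_CUBIC); out[420:690,255:759]=e
out=cv2.resize(out,None,fx=.86,fy=.86)
cv2.imwrite("pics/c1.png",out[:,:,::-1])
E
```

```text
{'red': (array([ 0.5025, -0.3907]), 'ang', np.float64(-2.2), 'len', np.float64(0.1071)), 'yellow': (array([ 0.474 , -0.2296]), 'ang', np.float64(1.5), 'len', np.float64(0.1091)), 'blue': (array([ 0.4705, -0.1399]), 'ang', np.float64(-12.7), 'len', np.float64(0.1097)), 'white': (array([ 0.5073, -0.2977]), 'ang', np.float64(-8.0), 'len', np.float64(0.1062))}
red [(262, np.float64(227.25572519083968), np.float64(230.23664122137404)), (231, np.float64(233.44155844155844), np.float64(231.37229437229436))] [(12, np.float64(307.25), np.float64(182.41666666666666))]
yellow [(264, np.float64(249.52272727272728), np.float64(230.53030303030303)), (228, np.float64(255.82456140350877), np.float64(231.359649122807))] []
blue [(260, np.float64(204.55384615384617), np.float64(229.7153846153846)), (244, np.float64(211.12704918032787), np.float64(230.31967213114754))] []
white [(239, np.float64(182.19665271966528), np.float64(229.7531380753138)), (184, np.float64(190.22826086956522), np.float64(227.22826086956522)), (15, np.float64(182.0), np.float64(245.0))] [(832, np.float64(306.08052884615387), np.float64(180.68990384615384))]
```

View pics/c1.png

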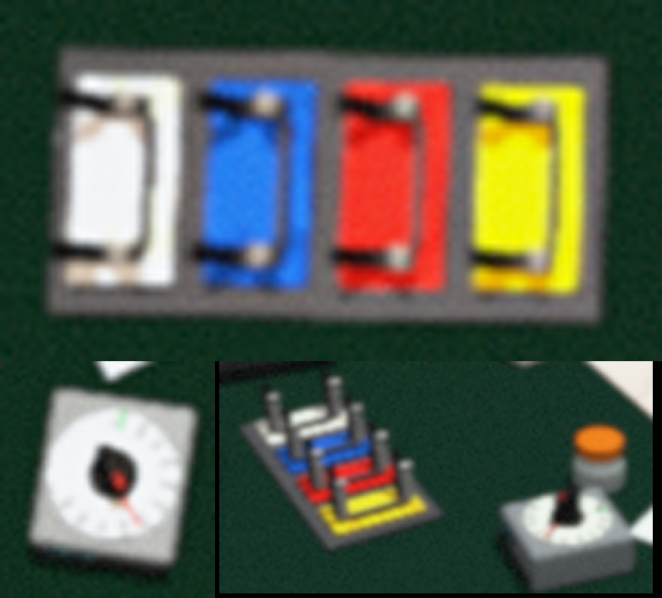

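```bash
cat >> h.py <<'E'
def cloud(n,box):
    p,d=read_camera(n); f,cx,cy,c,R=cam(n); x0,x1,y0,y1=box
    v,u=np.mgrid[y0:y1,x0:x1]; Z=d[y0:y1,x0:x1].astype(float)
    P=np.stack([(u-cx)/f*Z,-(v-cy)/f*Z,-Z],-1)@R.T+c
    return P,p[y0:y1,x0:x1],d[y0:y1,x0:x1]>0
E
python3 - <<'E'
from h import *
np.set_printoptions(linewidth=220,suppress=True)
P,c,ok=cloud("top",(165,275,200,260))
print("base z",np.median(P[28:34,:,2]),"bench",np.median(P[:4,:,2]))
for v in (215,216,217,218,230,241,242,243,244):
    r=P[v-200,29:63]; print(v,"x",r[:,0].mean().round(3)); print((r[:,1]*1000).round().astype(int)); print((r[:,2]*1000).round().astype(int))
S,c,ok=cloud("side",(210,350,135,210))
m=(S[...,2]>.05)&ok&(S[...,0]<.6)
n,l,s,cc=cv2.connectedComponentsWithStats(m.astype(np.uint8))
for i in range(1,n):
    q=S[l==i]; 
    if s[i,4]>3: print(s[i,4],cc[i]+[210,135],q.mean(0).round(3),q.min(0).round(3),q.max(0).round(3),c[l==i].mean(0).round())
E
```

```text
base z 0.009674530164413775 bench -0.002168254260925928
215 x 0.533
[358 359 353 337 335 332 331 339 336 333 329 327 324 310 306 304 312 310 303 303 300 298 294 292 290 287 284 281 277 274 270 268 265 261]
[17  1 11 66 65 63 54 11  9  9 13 11 10 60 67 64 12  8 24 10 14  8 13  8  5  5  6  5  9 12 13 10 12 14]
216 x 0.529
[359 358 355 337 335 332 331 330 328 325 324 323 319 311 307 304 304 304 306 303 300 297 294 292 289 287 282 270 267 265 263 260 261 262]
[11  4  4 66 64 62 57 49 44 44 36 29 32 57 61 61 48 34 13 10 12 14 11  8 10  4 11 59 60 59 52 51 34 11]
217 x 0.526
[358 356 353 337 335 333 331 330 328 328 327 324 319 309 307 303 304 305 304 303 301 296 295 292 289 286 282 270 266 266 263 261 260 259]
[15 11 11 64 63 59 53 47 44 32 21 22 32 63 62 67 47 32 21 11  8 16  8  7  6  6 13 63 64 53 52 46 37 26]
218 x 0.523
[360 357 354 339 336 334 331 329 328 325 326 322 319 311 307 303 304 305 304 304 301 296 293 293 289 286 273 269 267 265 264 261 260 258]
[ 7  8  7 59 59 54 56 50 41 43 28 32 33 57 60 63 47 31 18  6  5 17 17  4  7  7 59 63 61 55 48 46 37 29]
230 x 0.489
[357 354 353 350
[... 1390 characters left out ...]
 0.058] [0.448 0.365 0.05 ] [0.46  0.4   0.064] [67. 73. 69.]
26 [252.42307692 148.76923077] [0.525 0.318 0.059] [0.52  0.297 0.051] [0.53  0.338 0.068] [71. 76. 73.]
27 [232.81481481 154.11111111] [0.454 0.318 0.058] [0.448 0.298 0.05 ] [0.459 0.34  0.066] [110. 113. 108.]
27 [260.33333333 157.74074074] [0.525 0.251 0.059] [0.52  0.231 0.05 ] [0.532 0.273 0.068] [69. 74. 71.]
27 [239.88888889 163.11111111] [0.454 0.252 0.058] [0.449 0.236 0.051] [0.459 0.275 0.065] [ 84.  93. 114.]
27 [268.22222222 167.11111111] [0.525 0.186 0.058] [0.518 0.163 0.05 ] [0.533 0.207 0.066] [75. 77. 74.]
28 [247.5        172.71428571] [0.453 0.186 0.058] [0.448 0.166 0.05 ] [0.459 0.203 0.066] [117.  72.  73.]
```

Run:
```python
from h import *
import plant; print([k for k in dir(plant) if k[0]!='_']); print(getattr(plant,'tip_extent',None))
p,d=read_camera("top")
for a in(198.2,217.8): print(ray("top",a,230,.014))
M=masks(p)
for k,b in dict(red=(220,242,205,255),yellow=(243,264,205,255),blue=(196,220,205,255),white=(173,197,205,255)).items():
    v,u=np.nonzero(M[k]); s=(u>=b[0])&(u<b[1])&(v>=b[2])&(v<b[3]); u,v=u[s],v[s]
    print(k,ray("top",u.min()-.5,v.mean(),.014)[1],ray("top",u.max()+.5,v.mean(),.014)[1], ray("top",u.mean(),v.min()-.5,.014)[0],ray("top",u.mean(),v.max()+.5,.014)[0])
print(drivers(p))
```

```text
['Unreachable', 'camera_info', 'finish_job', 'get_obs', 'read_camera', 'tip_extent']
0.1734
[0.48842922 0.34411064 0.014     ]
[0.48957063 0.2866237  0.014     ]
red 0.2786026419652692 0.22277250633316062 0.5391228854358264 0.43890796666870757
yellow 0.2109846288812455 0.15798586767556116 0.5404793282166218 0.43722460796636564
blue 0.34323955174190923 0.287511683322242 0.5407294763527078 0.4376596910017842
white 0.4106827224173416 0.35506300814564457 0.5393824371307865 0.439346251324466
{'red': (array([ 0.5025, -0.3908]), 'ang', np.float64(-2.4), 'len', np.float64(0.107)), 'yellow': (array([ 0.474 , -0.2297]), 'ang', np.float64(1.6), 'len', np.float64(0.1093)), 'blue': (array([ 0.4701, -0.1398]), 'ang', np.float64(-12.7), 'len', np.float64(0.109)), 'white': (array([ 0.5071, -0.2974]), 'ang', np.float64(-7.8), 'len', np.float64(0.1061))}
```

```bash
cat >> h.py <<'E'
from scipy.spatial.transform import Rotation as Ro
def Rd(a):
    c,s=np.cos(np.radians(a)),np.sin(np.radians(a)); return np.array([[c,0,-s],[s,0,c],[0,-1,0.]])
def state():
    o=get_obs(); R=np.array(o["orientation"]); return np.array(o["tool_pos"]),R,o
def show():
    p,R,o=state(); print("t",round(o["time_s"],2),"p",p.round(4),"ang",np.degrees(np.arctan2(R[1,0],R[0,0])).round(1),"tilt",(-R[2,1]).round(4),"F",np.round(o["contact_force"],1),"M",np.round(o["moment"],2),"w",round(o["gripper_width"],4),"q",np.round(o["qpos"],0))
def plan(wps,step=.2,ang_step=34):
    "wps: (x,y,z,angle of tool x); prints one line per 5-row call"
    show(); p,R,o=state()
    for w in wps:
        tp,tR=np.array(w[:3]),Rd(w[3]); p0=p; R0=R
        rv=(Ro.from_matrix(R0.T@tR)).as_rotvec(); n=int(max(1,np.ceil(np.linalg.norm(tp-p0)/step),np.ceil(np.degrees(np.linalg.norm(rv))/ang_step)))
        for i in range(1,n+1):
            a=p0+(tp-p0)*i/n; A=R0@Ro.from_rotvec(rv*i/n).as_matrix()
            s=R.T@(a-p)/.3; r=Ro.from_matrix(R.T@A).as_rotvec()/np.pi
            print(" ".join(f"{x:.3f}" for x in [*s,*r]),"->",a.round(3)); p,R=a,A
E
python3 - <<'E'
from h import *
plan([(.45,.25,.33,-13),(.470,-.14,.3,-12.7)])
E
```

```text
t 0.35 p [0.2254 0.5289 0.4045] ang -23.1 tilt 1.0 F [-0.3  0.2  0.3] M [-0.   -0.06  0.  ] w 0.0857 q [63. 18. 86. -0. 76. -4.]
0.527 0.124 -0.281 0.000 -0.028 -0.000 -> [0.338 0.389 0.367]
0.500 0.124 -0.326 0.000 -0.028 -0.000 -> [0.45 0.25 0.33]
0.179 0.050 -0.626 -0.000 -0.001 -0.000 -> [0.46  0.055 0.315]
0.177 0.050 -0.626 -0.000 -0.001 -0.000 -> [ 0.47 -0.14  0.3 ]
```

Emit:
servo_tool(motion="0.527 0.124 -0.281 0 -0.028 0 0.3; 0.527 0.124 -0.281 0 -0.028 0 0.3; 0.527 0.124 -0.281 0 -0.028 0 0.3; 0.527 0.124 -0.281 0 -0.028 0 0.3; 0.527 0.124 -0.281 0 -0.028 0 0.3", squeeze=60)

```text
time_s: 0.77
tool_pos: [0.3394, 0.3858, 0.3662]
orientation: [[0.95, -0.0, 0.311], [-0.311, -0.004, 0.95], [0.001, -1.0, -0.004]]
contact_force: [0.2, -0.1, -0.0]
gripper_width: 0.0597
```

Emit:
servo_tool(motion="0.5 0.124 -0.326 0 -0.028 0 0.3; 0.5 0.124 -0.326 0 -0.028 0 0.3; 0.5 0.124 -0.326 0 -0.028 0 0.3; 0.5 0.124 -0.326 0 -0.028 0 0.3; 0.5 0.124 -0.326 0 -0.028 0 0.3")

```text
time_s: 1.18
tool_pos: [0.4536, 0.2428, 0.3288]
orientation: [[0.974, 0.0, 0.229], [-0.229, -0.006, 0.973], [0.002, -1.0, -0.005]]
contact_force: [-0.2, 0.6, -0.8]
gripper_width: 0.0594
```

Emit:
servo_tool(motion="0.18 0.05 -0.626 0 0 0 0.3; 0.18 0.05 -0.626 0 0 0 0.3; 0.18 0.05 -0.626 0 0 0 0.3; 0.18 0.05 -0.626 0 0 0 0.3; 0.18 0.05 -0.626 0 0 0 0.3")

```text
time_s: 1.6
tool_pos: [0.463, 0.045, 0.3149]
orientation: [[0.973, 0.001, 0.229], [-0.229, -0.006, 0.973], [0.002, -1.0, -0.006]]
contact_force: [-0.2, 0.1, -0.2]
gripper_width: 0.0598
```

Emit:
servo_tool(motion="0.18 0.05 -0.626 0 0 0 0.3; 0.18 0.05 -0.626 0 0 0 0.3; 0.18 0.05 -0.626 0 0 0 0.3; 0.18 0.05 -0.626 0 0 0 0.3; 0.18 0.05 -0.626 0 0 0 0.3")

```text
time_s: 2.02
tool_pos: [0.4725, -0.1533, 0.3012]
orientation: [[0.973, 0.002, 0.23], [-0.23, -0.008, 0.973], [0.003, -1.0, -0.007]]
contact_force: [-0.0, 0.3, -0.1]
gripper_width: 0.0598
```

Run:
```python
from h import *
plan([(.4703,-.1398,.22,-12.7),(.4703,-.1398,.177,-12.7)])
```

```text
t 2.02 p [ 0.4725 -0.1533  0.3012] ang -13.3 tilt 1.0 F [-0.   0.3 -0.1] M [0.02 0.01 0.01] w 0.0598 q [-23.  18. 104.  -0.  58. -99.]
-0.018 0.270 0.044 0.002 -0.003 0.001 -> [ 0.47 -0.14  0.22]
0.000 0.143 0.000 0.000 0.000 0.000 -> [ 0.47  -0.14   0.177]
```

Emit:
servo_tool(motion="-0.018 0.27 0.044 0.002 -0.003 0.001 0.3; -0.018 0.27 0.044 0.002 -0.003 0.001 0.3; -0.018 0.27 0.044 0.002 -0.003 0.001 0.3; -0.018 0.27 0.044 0.002 -0.003 0.001 0.3")

```text
time_s: 2.35
tool_pos: [0.4692, -0.1395, 0.2186]
orientation: [[0.975, -0.006, 0.221], [-0.221, 0.002, 0.975], [-0.006, -1.0, 0.0]]
contact_force: [-0.5, 0.2, -0.1]
gripper_width: 0.0596
```

Emit:
servo_tool(motion="0 0.08 0 0 0 0 0.3; 0 0.143 0 0 0 0 0.3; 0 0.143 0 0 0 0 0.3; 0 0.143 0 0 0 0 0.3")

```text
time_s: 2.68
tool_pos: [0.4697, -0.1393, 0.1772]
orientation: [[0.975, -0.005, 0.22], [-0.22, 0.001, 0.975], [-0.005, -1.0, -0.0]]
contact_force: [-0.3, 0.6, 0.1]
gripper_width: 0.06
```

Emit:
servo_tool(motion="0 0 0 0 0 0 1; 0 0 0 0 0 0 1; 0 0 0 0 0 0 1; 0 0 0 0 0 0 1; 0 0 0 0 0 0 1")

```text
time_s: 3.1
tool_pos: [0.4703, -0.1394, 0.1787]
orientation: [[0.975, -0.002, 0.22], [-0.22, 0.0, 0.975], [-0.002, -1.0, -0.0]]
contact_force: [-0.7, 1.3, 10.7]
gripper_width: 0.0116
```

Emit:
servo_tool(motion="0 0 0 0 0 0 1; 0 0 0 0 0 0 1; 0 0 0 0 0 0 1; 0 0 0 0 0 0 1; 0 0 0 0 0 0 1")

```text
time_s: 3.52
tool_pos: [0.4702, -0.1394, 0.1787]
orientation: [[0.975, -0.003, 0.22], [-0.22, 0.0, 0.975], [-0.003, -1.0, -0.0]]
contact_force: [-0.3, 0.3, 2.3]
gripper_width: 0.0113
```

Emit:
servo_tool(motion="0 -0.1 0 0 0 0 1; 0 -0.2 0 0 0 0 1; 0 -0.2 0 0 0 0 1; 0 -0.2 0 0 0 0 1; 0 -0.2 0 0 0 0 1")

```text
time_s: 3.93
tool_pos: [0.47, -0.1393, 0.2384]
orientation: [[0.975, -0.003, 0.22], [-0.22, 0.0, 0.975], [-0.003, -1.0, -0.0]]
contact_force: [-0.8, 0.2, -1.1]
gripper_width: 0.0114
```

Run:
```python
from h import *
show()
p,d=read_camera("side")
u,v=map(int,proj("side",(.47,-.139,.07))); print(u,v)
e=cv2.resize(p[v-75:v+75,u-100:u+100],None,fx=4,fy=4,interpolation=cv2.INTER_CUBIC)
cv2.imwrite("pics/c2.png",e[:,:,::-1])
```

```text
t 3.93 p [ 0.47   -0.1393  0.2384] ang -12.7 tilt 1.0 F [-0.8  0.2 -1.1] M [0.01 0.01 0.03] w 0.0114 q [-21.  22. 108.  -0.  49. -99.]
297 224
```

View pics/c2.png

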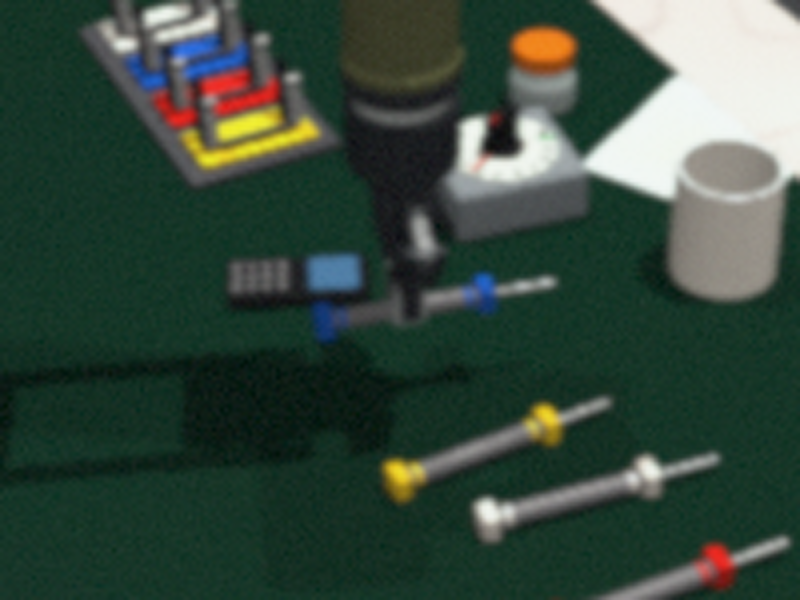

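Run:
```python
from h import *
plan([(.475,-.05,.32,-12.7),(.489,.3165,.29,0),(.489,.3165,.2535,0)])
```

```text
t 3.98 p [ 0.4697 -0.1392  0.2379] ang -12.7 tilt 1.0 F [-0.   0.3 -0.7] M [ 0.01 -0.    0.01] w 0.0113 q [-21.  22. 109.  -0.  49. -99.]
-0.049 -0.274 0.294 0.000 -0.000 -0.001 -> [ 0.475 -0.05   0.32 ]
-0.112 0.050 0.601 0.000 -0.035 0.000 -> [0.482 0.133 0.305]
-0.044 0.050 0.610 0.000 -0.035 0.000 -> [0.489 0.316 0.29 ]
0.000 0.122 0.000 -0.000 -0.000 -0.000 -> [0.489 0.316 0.254]
```

Emit:
servo_tool(motion="-0.049 -0.274 0.294 0 0 0 1; -0.049 -0.274 0.294 0 0 0 1; -0.049 -0.274 0.294 0 0 0 1; -0.049 -0.274 0.294 0 0 0 1")

```text
time_s: 4.32
tool_pos: [0.4762, -0.0468, 0.3229]
orientation: [[0.976, 0.001, 0.218], [-0.218, 0.002, 0.976], [0.0, -1.0, 0.003]]
contact_force: [0.4, 0.3, -0.6]
gripper_width: 0.0115
```

Emit:
servo_tool(motion="-0.112 0.05 0.601 0 -0.035 0 1; -0.112 0.05 0.601 0 -0.035 0 1; -0.112 0.05 0.601 0 -0.035 0 1; -0.112 0.05 0.601 0 -0.035 0 1; -0.112 0.05 0.601 0 -0.035 0 1")

```text
time_s: 4.73
tool_pos: [0.482, 0.1397, 0.3063]
orientation: [[0.994, -0.002, 0.108], [-0.108, 0.003, 0.994], [-0.003, -1.0, 0.003]]
contact_force: [0.2, 0.6, -0.9]
gripper_width: 0.0116
```

Emit:
servo_tool(motion="-0.044 0.05 0.61 0 -0.035 0 1; -0.044 0.05 0.61 0 -0.035 0 1; -0.044 0.05 0.61 0 -0.035 0 1; -0.044 0.05 0.61 0 -0.035 0 1; -0.044 0.05 0.61 0 -0.035 0 1")

```text
time_s: 5.15
tool_pos: [0.4883, 0.3269, 0.2894]
orientation: [[1.0, -0.004, -0.004], [0.004, 0.004, 1.0], [-0.004, -1.0, 0.004]]
contact_force: [-0.2, -0.2, 0.2]
gripper_width: 0.0112
```

Run:
```python
from h import *
plan([(.489,.3165,.2535,0)])
for n in("side","top"):
    p,d=read_camera(n)
    u,v=map(int,proj(n,(.489,.3165,.07)))
    e=cv2.resize(p[v-40:v+40,u-50:u+50],None,fx=4,fy=4,interpolation=cv2.INTER_CUBIC); 
    a=e if n=="side" else np.hstack([a,e])
cv2.imwrite("pics/c3.png",a[:,:,::-1])
```

```text
t 5.15 p [0.4883 0.3269 0.2894] ang 0.2 tilt 1.0 F [-0.2 -0.2  0.2] M [-0.01 -0.03  0.01] w 0.0112 q [ 30.  25.  93.   0.  62. -61.]
0.003 0.120 -0.035 -0.001 0.001 -0.001 -> [0.489 0.316 0.254]
```

View pics/c3.png

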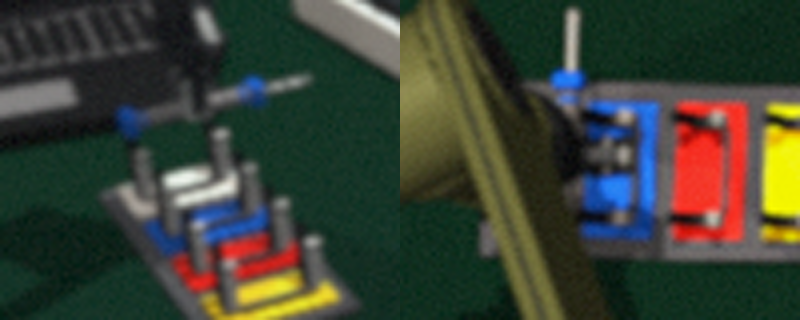

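Emit:
servo_tool(motion="0.003 0.02 -0.035 -0.001 0.001 -0.001 1; 0.003 0.12 -0.035 -0.001 0.001 -0.001 1; 0.003 0.12 -0.035 -0.001 0.001 -0.001 1; 0.003 0.12 -0.035 -0.001 0.001 -0.001 1; 0.003 0.12 -0.035 -0.001 0.001 -0.001 1")

```text
time_s: 5.67
tool_pos: [0.4893, 0.3144, 0.253]
orientation: [[1.0, -0.003, -0.001], [0.001, -0.001, 1.0], [-0.003, -1.0, -0.001]]
contact_force: [1.3, -0.4, 0.6]
gripper_width: 0.0116
```

Emit:
servo_tool(motion="0 0.02 0 0 0 0 1; 0 0.04 0 0 0 0 1; 0 0.06 0 0 0 0 1; 0 0.08 0 0 0 0 1; 0 0.08 0 0 0 0 1")

```text
time_s: 6.08
tool_pos: [0.4897, 0.3155, 0.2286]
orientation: [[1.0, -0.001, -0.001], [0.001, 0.002, 1.0], [-0.001, -1.0, 0.002]]
contact_force: [0.0, 4.7, 0.0]
gripper_width: 0.0117
```

Run:
```python
from h import *
plan([(.489,.3165,.2055,0)])
```

```text
t 6.08 p [0.4897 0.3155 0.2286] ang 0.0 tilt 1.0 F [0.  4.7 0. ] M [ 0.84 -0.01 -0.01] w 0.0117 q [ 29.  29.  98.   0.  54. -62.]
-0.002 0.077 0.003 -0.001 0.000 -0.000 -> [0.489 0.316 0.206]
```

Emit:
servo_tool(motion="-0.002 0.02 0.004 0 0 0 1; -0.002 0.04 0.004 0 0 0 1; -0.002 0.06 0.004 0 0 0 1; -0.002 0.075 0.004 0 0 0 1; -0.002 0.075 0.004 0 0 0 1")

```text
time_s: 6.5
tool_pos: [0.4892, 0.3169, 0.2066]
orientation: [[1.0, -0.001, -0.001], [0.001, 0.002, 1.0], [-0.001, -1.0, 0.002]]
contact_force: [-0.8, 0.9, 7.8]
gripper_width: 0.0112
```

Run:
```python
from h import *
plan([(.489,.3165,.2055,0)])
```

```text
t 6.5 p [0.4892 0.3169 0.2066] ang 0.1 tilt 1.0 F [-0.8  0.9  7.8] M [0.12 0.14 0.01] w 0.0112 q [ 29.  30.  99.   0.  51. -61.]
-0.001 0.004 -0.001 -0.001 0.000 -0.000 -> [0.489 0.316 0.206]
```

Emit:
servo_tool(motion="0 0.006 0 0 0 0 1; 0 0.008 0 0 0 0 1; 0 0.008 0 0 0 0 1")

```text
time_s: 6.75
tool_pos: [0.4891, 0.3168, 0.2063]
orientation: [[1.0, 0.001, -0.001], [0.001, 0.002, 1.0], [0.001, -1.0, 0.002]]
contact_force: [-4.3, -1.4, 20.3]
gripper_width: 0.0112
```

Emit:
servo_tool(motion="0 0 0 0 0 0 0.6; 0 0 0 0 0 0 0.6; 0 0 0 0 0 0 0.6; 0 0 0 0 0 0 0.6; 0 0 0 0 0 0 0.6")

```text
time_s: 7.17
tool_pos: [0.4888, 0.3166, 0.2055]
orientation: [[1.0, -0.001, -0.002], [0.002, 0.001, 1.0], [-0.001, -1.0, 0.001]]
contact_force: [0.3, -0.3, 0.0]
gripper_width: 0.0338
```

Emit:
servo_tool(motion="0 -0.1 0 0 0 0 0.6; 0 -0.2 0 0 0 0 0.6; 0 -0.3 0 0 0 0 0.6; 0 -0.35 0 0 0 0 0.6; 0 -0.35 0 0 0 0 0.6")

```text
time_s: 7.58
tool_pos: [0.4902, 0.3172, 0.3142]
orientation: [[1.0, 0.006, -0.002], [0.002, 0.005, 1.0], [0.006, -1.0, 0.005]]
contact_force: [0.7, 0.3, 0.6]
gripper_width: 0.0344
```

Emit:
servo_tool(motion="0 0 -0.6 0 0 0 0.5; 0 0 -0.6 0 0 0 0.5; 0 0 -0.6 0 0 0 0.5; 0 0 -0.6 0 0 0 0.5; 0 0 -0.6 0 0 0 0.5")

```text
time_s: 8.0
tool_pos: [0.4892, 0.1329, 0.3118]
orientation: [[1.0, 0.002, 0.001], [-0.001, 0.002, 1.0], [0.002, -1.0, 0.002]]
contact_force: [-0.2, -0.7, -0.0]
gripper_width: 0.0422
```

```bash
cat >> h.py <<'E'
def rackpic(f):
    p,d=read_camera("side"); q,d=read_camera("top")
    a=cv2.resize(p[130:200,205:305],None,fx=4,fy=4,interpolation=cv2.INTER_CUBIC)
    b=cv2.resize(q[190:260,165:275],None,fx=4,fy=4,interpolation=cv2.INTER_CUBIC)
    cv2.imwrite(f,np.hstack([a,b])[:,:,::-1]); return q
E
python3 - <<'E'
from h import *
q=rackpic("pics/c4.png")
P,c,ok=cloud("top",(165,275,200,260))
D=drivers(q); print(D)
# rod height along middle of each clip
for n,y in dict(white=.383,blue=.3165,red=.2505,yellow=.1845).items():
    m=ok&(abs(P[...,1]-y)<.006)&(abs(P[...,0]-.489)<.028); print(n,np.median(P[m][:,2]).round(4))
y=D["yellow"]
plan([(.48,-.08,.31,0),(y[0][0],y[0][1],.23,y[2]),(y[0][0],y[0][1],.1775,y[2])])
E
```

```text
{'red': (array([ 0.5023, -0.3907]), 'ang', np.float64(-2.5), 'len', np.float64(0.1066)), 'yellow': (array([ 0.4737, -0.2296]), 'ang', np.float64(1.3), 'len', np.float64(0.1085)), 'blue': [], 'white': (array([ 0.5072, -0.2974]), 'ang', np.float64(-7.8), 'len', np.float64(0.1059))}
white 0.0119
blue 0.0396
red nan
yellow 0.5527
t 8.15 p [0.4903 0.1362 0.3124] ang -0.1 tilt 1.0 F [ 0.7  0.5 -0.2] M [ 0.03 -0.01 -0.01] w 0.0427 q [ 11.  18. 102.   0.  61. -79.]
-0.017 0.002 -0.360 -0.001 -0.000 0.001 -> [0.485 0.028 0.311]
-0.017 0.003 -0.360 -0.001 -0.000 0.001 -> [ 0.48 -0.08  0.31]
-0.021 0.267 -0.499 0.000 -0.007 0.000 -> [ 0.474 -0.23   0.23 ]
0.000 0.175 0.000 -0.000 0.000 -0.000 -> [ 0.474 -0.23   0.178]
  return _methods._mean(a, axis=axis, dtype=dtype,
  ret = ret.dtype.type(ret / rcount)
```

View pics/c4.png

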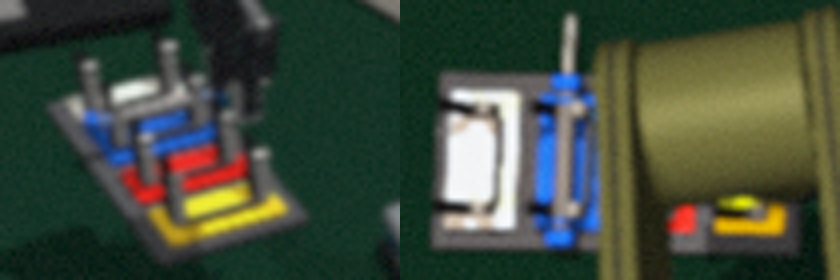

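Emit:
servo_tool(motion="-0.03 0.005 -0.65 0 0 0 0.4; -0.03 0.005 -0.65 0 0 0 0.4; -0.03 0.005 -0.65 0 0 0 0.4; -0.03 0.005 -0.65 0 0 0 0.4; -0.03 0.005 -0.65 0 0 0 0.4")

```text
time_s: 8.57
tool_pos: [0.4813, -0.0598, 0.3093]
orientation: [[1.0, 0.004, 0.0], [-0.0, 0.005, 1.0], [0.004, -1.0, 0.005]]
contact_force: [1.1, 0.4, 0.3]
gripper_width: 0.0512
```

Emit:
servo_tool(motion="-0.02 0.23 -0.55 0 -0.007 0 0.4; -0.02 0.23 -0.55 0 -0.007 0 0.4; -0.02 0.23 -0.55 0 -0.007 0 0.4; -0.02 0.23 -0.55 0 -0.007 0 0.4; -0.02 0.23 -0.55 0 -0.007 0 0.4")

```text
time_s: 8.98
tool_pos: [0.4765, -0.2275, 0.237]
orientation: [[1.0, 0.003, -0.021], [0.021, 0.004, 1.0], [0.003, -1.0, 0.004]]
contact_force: [0.0, 0.2, 0.1]
gripper_width: 0.051
```

Run:
```python
from h import *
p,d=read_camera("top"); print(drivers(p))
plan([(.4737,-.2296,.215,1.3),(.4737,-.2296,.1785,1.3)])
```

```text
{'red': [(48, np.float64(446.875), np.float64(212.33333333333334))], 'yellow': [(48, np.float64(391.8541666666667), np.float64(220.6875))], 'blue': [], 'white': []}
t 9.03 p [ 0.4765 -0.2276  0.2368] ang 1.1 tilt 1.0 F [-0.1 -1.3 -0.3] M [-0.09 -0.01  0.02] w 0.0514 q [ -30.   25.  104.    0.   51. -122.]
-0.010 0.073 -0.007 -0.001 -0.001 0.001 -> [ 0.474 -0.23   0.215]
-0.000 0.122 0.000 0.000 0.000 -0.000 -> [ 0.474 -0.23   0.178]
```

Emit:
servo_tool(motion="-0.01 0.073 -0.007 -0.001 -0.001 0.001 0.4; -0.01 0.12 -0.007 -0.001 -0.001 0.001 0.4; -0.01 0.194 -0.007 -0.001 -0.001 0.001 0.4; -0.01 0.194 -0.007 -0.001 -0.001 0.001 0.4; -0.01 0.194 -0.007 -0.001 -0.001 0.001 0.4")

```text
time_s: 9.45
tool_pos: [0.4738, -0.2277, 0.1777]
orientation: [[1.0, -0.004, -0.024], [0.024, 0.004, 1.0], [-0.004, -1.0, 0.004]]
contact_force: [-0.8, 0.3, 0.6]
gripper_width: 0.0511
```

Emit:
servo_tool(motion="0 0 0 0 0 0 1; 0 0 0 0 0 0 1; 0 0 0 0 0 0 1; 0 0 0 0 0 0 1; 0 0 0 0 0 0 1")

```text
time_s: 9.87
tool_pos: [0.4745, -0.2276, 0.1791]
orientation: [[1.0, -0.001, -0.024], [0.024, 0.003, 1.0], [-0.001, -1.0, 0.003]]
contact_force: [0.2, 1.8, 7.3]
gripper_width: 0.0114
```

Emit:
servo_tool(motion="0 0 0 0 0 0 1; 0 0 0 0 0 0 1; 0 0 0 0 0 0 1")

```text
time_s: 10.12
tool_pos: [0.4744, -0.2277, 0.1793]
orientation: [[1.0, -0.001, -0.024], [0.024, 0.002, 1.0], [-0.001, -1.0, 0.003]]
contact_force: [0.0, 1.1, -0.2]
gripper_width: 0.0114
```

Emit:
servo_tool(motion="0 -0.1 0 0 0 0 1; 0 -0.2 0 0 0 0 1; 0 -0.3 0 0 0 0 1; 0 -0.4 0 0 0 0 1; 0 -0.4 0 0 0 0 1")

```text
time_s: 10.53
tool_pos: [0.4763, -0.2292, 0.3047]
orientation: [[1.0, 0.008, -0.024], [0.024, -0.003, 1.0], [0.008, -1.0, -0.003]]
contact_force: [-0.2, -0.5, -0.2]
gripper_width: 0.0114
```

Run:
```python
from h import *
plan([(.48,-.03,.31,0),(.489,.1845,.28,0),(.489,.1845,.2535,0)])
```

```text
t 10.53 p [ 0.4763 -0.2292  0.3047] ang 1.4 tilt 1.0 F [-0.2 -0.5 -0.2] M [ 0.01 -0.07  0.01] w 0.0114 q [ -30.   19.  100.    0.   60. -122.]
0.028 -0.020 0.664 0.001 0.008 0.003 -> [ 0.48 -0.03  0.31]
0.015 0.050 0.357 -0.000 -0.000 0.000 -> [0.484 0.077 0.295]
0.015 0.050 0.357 -0.000 -0.000 0.000 -> [0.489 0.184 0.28 ]
-0.000 0.088 0.000 0.000 0.000 0.000 -> [0.489 0.184 0.254]
```

Emit:
servo_tool(motion="0.028 -0.02 0.664 0.001 0.008 0.003 1; 0.028 -0.02 0.664 0.001 0.008 0.003 1; 0.028 -0.02 0.664 0.001 0.008 0.003 1; 0.028 -0.02 0.664 0.001 0.008 0.003 1; 0.028 -0.02 0.664 0.001 0.008 0.003 1")

```text
time_s: 10.95
tool_pos: [0.4788, -0.0275, 0.3096]
orientation: [[1.0, -0.003, 0.001], [-0.001, 0.001, 1.0], [-0.003, -1.0, 0.001]]
contact_force: [0.3, 0.4, 0.2]
gripper_width: 0.0114
```

Emit:
servo_tool(motion="0.02 0.05 0.65 0 0 0 1; 0.02 0.05 0.65 0 0 0 1; 0.02 0.05 0.65 0 0 0 1; 0.02 0.05 0.65 0 0 0 1; 0.02 0.05 0.65 0 0 0 1")

```text
time_s: 11.37
tool_pos: [0.4844, 0.1702, 0.2939]
orientation: [[1.0, -0.004, 0.001], [-0.001, 0.002, 1.0], [-0.004, -1.0, 0.002]]
contact_force: [0.4, 0.6, -2.2]
gripper_width: 0.0116
```

```bash
cat >> h.py <<'E'
def heldside(k,f=None):
    "height of held driver seen from the side: intersect cap pixels with the vertical plane of tool y"
    p,d=read_camera("side"); P,R,o=state()
    u,v=map(int,proj("side",P-[0,0,.169])); b=blobs(masks(p)[k],(u-70,u+70,v-40,v+40),4)[:3]
    fx,cx,cy,c,C=cam("side")
    for a,u1,v1 in b:
        r=C@np.array([(u1-cx)/fx,-(v1-cy)/fx,-1.]); q=c+r*(P[1]-c[1])/r[1]; print(k,a,"rel TCP",(q-P).round(4))
E
python3 - <<'E'
from h import *
heldside("yellow")
plan([(.489,.185,.2535,0),(.489,.185,.2055,0)])
E
```

```text
yellow 238 rel TCP [-0.0009  0.     -0.2781]
yellow 35 rel TCP [ 0.0566  0.     -0.171 ]
yellow 26 rel TCP [-0.0569  0.     -0.1708]
t 11.42 p [0.4849 0.1741 0.2937] ang 0.0 tilt 1.0 F [0.5 5.  0.3] M [ 0.18 -0.05  0.02] w 0.0115 q [ 15.  19. 102.   0.  59. -75.]
0.014 0.134 0.036 -0.002 0.000 -0.001 -> [0.489 0.185 0.254]
0.000 0.160 -0.000 -0.000 -0.000 -0.000 -> [0.489 0.185 0.206]
```

Emit:
servo_tool(motion="0.014 0.06 0.036 -0.002 0 -0.001 1; 0.014 0.1 0.036 -0.002 0 -0.001 1; 0.014 0.134 0.036 -0.002 0 -0.001 1; 0.014 0.134 0.036 -0.002 0 -0.001 1; 0.014 0.134 0.036 -0.002 0 -0.001 1")

```text
time_s: 11.83
tool_pos: [0.4884, 0.1844, 0.2526]
orientation: [[1.0, -0.003, -0.0], [0.0, -0.002, 1.0], [-0.003, -1.0, -0.002]]
contact_force: [0.4, -0.3, -1.2]
gripper_width: 0.0112
```

Emit:
servo_tool(motion="0 0.02 0 0 0 0 1; 0 0.04 0 0 0 0 1; 0 0.06 0 0 0 0 1; 0 0.08 0 0 0 0 1; 0 0.08 0 0 0 0 1")

```text
time_s: 12.25
tool_pos: [0.4886, 0.1848, 0.228]
orientation: [[1.0, -0.002, 0.001], [-0.001, 0.0, 1.0], [-0.002, -1.0, 0.0]]
contact_force: [0.1, 4.3, 0.0]
gripper_width: 0.0115
```

Run:
```python
from h import *
plan([(.489,.185,.205,0)])
```

```text
t 12.25 p [0.4886 0.1848 0.228 ] ang -0.1 tilt 1.0 F [0.1 4.3 0. ] M [ 0.77  0.03 -0.  ] w 0.0115 q [ 16.  25. 105.   0.  50. -74.]
0.001 0.077 0.001 -0.000 -0.000 -0.001 -> [0.489 0.185 0.205]
```

Emit:
servo_tool(motion="0.001 0.02 0.001 0 0 0 1; 0.001 0.04 0.001 0 0 0 1; 0.001 0.06 0.001 0 0 0 1; 0.001 0.078 0.001 0 0 0 1; 0.001 0.078 0.001 0 0 0 1")

```text
time_s: 12.67
tool_pos: [0.4895, 0.1853, 0.2067]
orientation: [[1.0, 0.0, 0.001], [-0.001, 0.001, 1.0], [0.0, -1.0, 0.001]]
contact_force: [-3.2, 0.5, 20.3]
gripper_width: 0.0115
```

Emit:
servo_tool(motion="0 0.004 0 0 0 0 1; 0 0.006 0 0 0 0 1; 0 0.006 0 0 0 0 1")

```text
time_s: 12.92
tool_pos: [0.4894, 0.1852, 0.2067]
orientation: [[1.0, 0.001, 0.001], [-0.001, 0.001, 1.0], [0.001, -1.0, 0.001]]
contact_force: [-3.7, 0.8, 19.0]
gripper_width: 0.0112
```

Seated (bottomed at the same height). Release, lift, go toward white.

Emit:
servo_tool(motion="0 0 0 0 0 0 0.6; 0 0 0 0 0 0 0.6; 0 0 0 0 0 0 0.6; 0 0 0 0 0 0 0.6; 0 0 0 0 0 0 0.6")

```text
time_s: 13.33
tool_pos: [0.4892, 0.1851, 0.2062]
orientation: [[1.0, 0.0, 0.001], [-0.001, 0.0, 1.0], [0.0, -1.0, 0.0]]
contact_force: [0.0, -0.4, 0.7]
gripper_width: 0.0343
```

Emit:
servo_tool(motion="0 -0.1 0 0 0 0 0.6; 0 -0.2 0 0 0 0 0.6; 0 -0.3 0 0 0 0 0.6; 0 -0.35 0 0 0 0 0.6; 0 -0.35 0 0 0 0 0.6")

```text
time_s: 13.75
tool_pos: [0.4906, 0.1854, 0.3147]
orientation: [[1.0, 0.007, 0.001], [-0.001, 0.002, 1.0], [0.007, -1.0, 0.002]]
contact_force: [0.7, -0.1, 0.0]
gripper_width: 0.0343
```

Emit:
servo_tool(motion="0 0 -0.65 0 0 0 0.5; 0 0 -0.65 0 0 0 0.5; 0 0 -0.65 0 0 0 0.5; 0 0 -0.65 0 0 0 0.5; 0 0 -0.65 0 0 0 0.5")

```text
time_s: 14.17
tool_pos: [0.4897, -0.0123, 0.3131]
orientation: [[1.0, 0.005, 0.001], [-0.001, 0.001, 1.0], [0.005, -1.0, 0.001]]
contact_force: [-0.0, -0.0, 0.5]
gripper_width: 0.0426
```

Run:
```python
from h import *
P,c,ok=cloud("top",(165,275,200,260))
q,_=read_camera("top")
D=drivers(q); print(D)
for n,y in dict(white=.383,blue=.3165,red=.2505,yellow=.1845).items():
    m=ok&(abs(P[...,1]-y)<.005)&(abs(P[...,0]-.489)<.025); print(n,m.sum(),np.percentile(P[m][:,2],[20,50,80]).round(4))
y=D["white"]
plan([(.485,-.15,.31,0),(y[0][0],y[0][1],.23,y[2]),(y[0][0],y[0][1],.1785,y[2])])
```

```text
{'red': (array([ 0.5023, -0.3908]), 'ang', np.float64(-2.4), 'len', np.float64(0.1067)), 'yellow': [], 'blue': [], 'white': (array([ 0.502 , -0.2442]), 'ang', np.float64(-6.4), 'len', np.float64(0.1064))}
white 63 [0.0085 0.0117 0.0138]
blue 97 [0.0131 0.039  0.0423]
red 55 [0.0095 0.0122 0.0147]
yellow 84 [0.0353 0.0403 0.0444]
t 14.27 p [ 0.4902 -0.0132  0.3132] ang -0.3 tilt 1.0 F [ 0.8  0.1 -0.3] M [0.   0.03 0.01] w 0.0426 q [ -7.  16. 104.   0.  60. -96.]
-0.015 0.010 -0.456 -0.000 -0.002 0.002 -> [ 0.485 -0.15   0.31 ]
0.057 0.267 -0.314 -0.000 0.036 0.000 -> [ 0.502 -0.244  0.23 ]
0.000 0.172 0.000 0.000 0.000 -0.000 -> [ 0.502 -0.244  0.178]
```

Emit:
servo_tool(motion="-0.015 0.01 -0.456 0 -0.002 0.002 0.4; -0.015 0.01 -0.456 0 -0.002 0.002 0.4; -0.015 0.01 -0.456 0 -0.002 0.002 0.4; -0.015 0.01 -0.456 0 -0.002 0.002 0.4")

```text
time_s: 14.6
tool_pos: [0.4851, -0.1532, 0.309]
orientation: [[1.0, -0.001, 0.001], [-0.001, -0.001, 1.0], [-0.001, -1.0, -0.001]]
contact_force: [0.5, 0.3, 0.8]
gripper_width: 0.0514
```

Emit:
servo_tool(motion="0.057 0.267 -0.314 0 0.036 0 0.4; 0.057 0.267 -0.314 0 0.036 0 0.4; 0.057 0.267 -0.314 0 0.036 0 0.4; 0.057 0.267 -0.314 0 0.036 0 0.4; 0.057 0.267 -0.314 0 0.036 0 0.4")

```text
time_s: 15.02
tool_pos: [0.5015, -0.2481, 0.2258]
orientation: [[0.993, -0.006, 0.116], [-0.116, 0.002, 0.993], [-0.006, -1.0, 0.002]]
contact_force: [0.3, 0.2, 0.2]
gripper_width: 0.0513
```

Run:
```python
from h import *
plan([(.502,-.2442,.1785,-6.6)])
```

```text
t 15.02 p [ 0.5015 -0.2481  0.2258] ang -6.7 tilt 1.0 F [0.3 0.2 0.2] M [ 0.    0.01 -0.04] w 0.0513 q [ -31.   27.  101.   -0.   52. -114.]
0.001 0.158 0.013 -0.001 -0.000 -0.002 -> [ 0.502 -0.244  0.178]
```

Emit:
servo_tool(motion="0.001 0.05 0.013 -0.001 0 -0.002 0.4; 0.001 0.1 0.013 -0.001 0 -0.002 0.4; 0.001 0.158 0.013 -0.001 0 -0.002 0.4; 0.001 0.158 0.013 -0.001 0 -0.002 0.4; 0.001 0.158 0.013 -0.001 0 -0.002 0.4")

```text
time_s: 15.43
tool_pos: [0.5016, -0.2424, 0.1783]
orientation: [[0.993, -0.002, 0.114], [-0.114, 0.0, 0.993], [-0.002, -1.0, -0.0]]
contact_force: [-0.5, 0.1, -0.1]
gripper_width: 0.0513
```

Emit:
servo_tool(motion="0 0 0 0 0 0 1; 0 0 0 0 0 0 1; 0 0 0 0 0 0 1; 0 0 0 0 0 0 1; 0 0 0 0 0 0 1")

```text
time_s: 15.85
tool_pos: [0.5021, -0.2423, 0.1798]
orientation: [[0.993, -0.0, 0.115], [-0.115, -0.001, 0.993], [-0.0, -1.0, -0.001]]
contact_force: [-0.4, 1.3, 5.5]
gripper_width: 0.0113
```

Emit:
servo_tool(motion="0 0 0 0 0 0 1; 0 0 0 0 0 0 1; 0 0 0 0 0 0 1")

```text
time_s: 16.1
tool_pos: [0.5021, -0.2425, 0.1801]
orientation: [[0.993, 0.0, 0.115], [-0.115, -0.001, 0.993], [0.0, -1.0, -0.001]]
contact_force: [-0.3, 0.2, 0.2]
gripper_width: 0.0111
```

Emit:
servo_tool(motion="0 -0.1 0 0 0 0 1; 0 -0.2 0 0 0 0 1; 0 -0.3 0 0 0 0 1; 0 -0.42 0 0 0 0 1; 0 -0.42 0 0 0 0 1")

```text
time_s: 16.52
tool_pos: [0.5042, -0.2436, 0.3127]
orientation: [[0.993, 0.011, 0.115], [-0.115, -0.007, 0.993], [0.012, -1.0, -0.006]]
contact_force: [1.0, -0.0, -0.6]
gripper_width: 0.011
```

Run:
```python
from h import *
heldside("white")
plan([(.489,-.05,.31,0),(.489,.373,.31,0)])
```

```text
white 525 rel TCP [ 0.1156 -0.     -0.1006]
white 80 rel TCP [-0.0455 -0.     -0.046 ]
white 20 rel TCP [ 0.0648 -0.     -0.168 ]
t 16.57 p [ 0.5035 -0.2433  0.3101] ang -6.6 tilt 1.0 F [ 0.4  0.  -1.1] M [-0.04  0.03  0.02] w 0.0109 q [ -30.   21.   96.   -0.   62. -113.]
-0.122 -0.004 0.634 0.002 -0.037 0.003 -> [ 0.489 -0.05   0.31 ]
-0.000 -0.000 0.470 -0.000 0.000 0.000 -> [0.489 0.091 0.31 ]
-0.000 -0.000 0.470 -0.000 0.000 0.000 -> [0.489 0.232 0.31 ]
-0.000 -0.000 0.470 -0.000 0.000 0.000 -> [0.489 0.373 0.31 ]
```

Emit:
servo_tool(motion="-0.122 0 0.634 0.002 -0.037 0.003 1; -0.122 0 0.634 0.002 -0.037 0.003 1; -0.122 0 0.634 0.002 -0.037 0.003 1; -0.122 0 0.634 0.002 -0.037 0.003 1; -0.122 0 0.634 0.002 -0.037 0.003 1")

```text
time_s: 16.98
tool_pos: [0.4871, -0.0471, 0.3075]
orientation: [[1.0, -0.005, -0.002], [0.002, 0.003, 1.0], [-0.005, -1.0, 0.003]]
contact_force: [0.4, 0.0, -0.8]
gripper_width: 0.0114
```

Emit:
servo_tool(motion="0 0 0.6 0 0 0 1; 0 0 0.6 0 0 0 1; 0 0 0.6 0 0 0 1; 0 0 0.6 0 0 0 1; 0 0 0.6 0 0 0 1")

```text
time_s: 17.4
tool_pos: [0.4858, 0.1369, 0.3068]
orientation: [[1.0, -0.007, -0.004], [0.004, 0.005, 1.0], [-0.007, -1.0, 0.005]]
contact_force: [1.1, -1.0, -0.5]
gripper_width: 0.0112
```

Emit:
servo_tool(motion="0 0 0.65 0 0 0 1; 0 0 0.65 0 0 0 1; 0 0 0.65 0 0 0 1; 0 0 0.65 0 0 0 1; 0 0 0.65 0 0 0 1")

```text
time_s: 17.82
tool_pos: [0.4842, 0.3347, 0.3062]
orientation: [[1.0, -0.009, -0.005], [0.005, 0.005, 1.0], [-0.009, -1.0, 0.005]]
contact_force: [0.9, -0.3, -1.0]
gripper_width: 0.0114
```

Run:
```python
from h import *
heldside("white")
plan([(.489,.383,.27,0),(.489,.383,.2055,0)])
```

```text
white 230 rel TCP [-0.1681  0.     -0.004 ]
white 105 rel TCP [ 0.1841  0.     -0.1542]
white 88 rel TCP [ 0.185   0.     -0.0697]
t 17.87 p [0.4847 0.3395 0.3064] ang 0.4 tilt 0.9999 F [ 2.   4.6 -0.4] M [ 0.18 -0.07 -0.04] w 0.0113 q [ 31.  24.  92.   1.  64. -60.]
0.016 0.123 0.144 -0.003 0.002 -0.002 -> [0.489 0.383 0.27 ]
0.000 0.215 -0.000 -0.000 -0.000 -0.000 -> [0.489 0.383 0.206]
```

Emit:
servo_tool(motion="0.016 0.05 0.144 -0.003 0.002 -0.002 1; 0.016 0.1 0.144 -0.003 0.002 -0.002 1; 0.016 0.17 0.144 -0.003 0.002 -0.002 1; 0.016 0.17 0.144 -0.003 0.002 -0.002 1; 0.016 0.17 0.144 -0.003 0.002 -0.002 1")

```text
time_s: 18.28
tool_pos: [0.4877, 0.3823, 0.2533]
orientation: [[1.0, -0.006, -0.001], [0.001, -0.003, 1.0], [-0.006, -1.0, -0.003]]
contact_force: [0.4, 0.7, -0.0]
gripper_width: 0.0114
```

Run:
```python
from h import *
plan([(.489,.383,.230,0)])
p,d=read_camera("side"); e=cv2.resize(p[110:200,195:305],None,fx=4,fy=4,interpolation=cv2.INTER_CUBIC)
cv2.imwrite("pics/c5.png",e[:,:,::-1])
```

```text
t 18.28 p [0.4877 0.3823 0.2533] ang 0.0 tilt 1.0 F [ 0.4  0.7 -0. ] M [-0.01  0.01 -0.01] w 0.0114 q [ 34.  29.  91.   0.  60. -56.]
0.005 0.077 0.002 0.001 0.000 -0.002 -> [0.489 0.383 0.23 ]
```

View pics/c5.png

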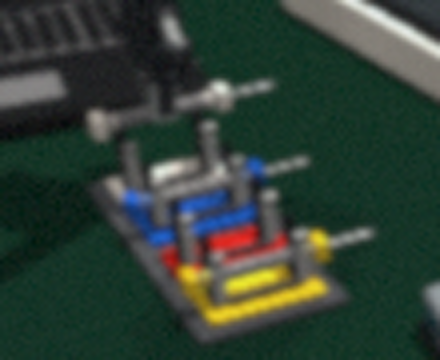

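White is level and centred over its clip (caps at (100,122), (218,95)); blue and yellow sit in theirs. Push it in.

Emit:
servo_tool(motion="0.005 0.02 0.002 0.001 0 -0.002 1; 0.005 0.04 0.002 0.001 0 -0.002 1; 0.005 0.06 0.002 0.001 0 -0.002 1; 0.005 0.08 0.002 0.001 0 -0.002 1; 0.005 0.08 0.002 0.001 0 -0.002 1")

```text
time_s: 18.75
tool_pos: [0.4896, 0.3825, 0.2297]
orientation: [[1.0, 0.002, 0.001], [-0.001, 0.002, 1.0], [0.002, -1.0, 0.002]]
contact_force: [-0.2, -0.2, 0.1]
gripper_width: 0.011
```

Emit:
servo_tool(motion="0 0.02 0 0 0 0 1; 0 0.04 0 0 0 0 1; 0 0.06 0 0 0 0 1; 0 0.076 0 0 0 0 1; 0 0.076 0 0 0 0 1")

```text
time_s: 19.17
tool_pos: [0.4902, 0.383, 0.2077]
orientation: [[1.0, 0.004, 0.001], [-0.001, 0.003, 1.0], [0.004, -1.0, 0.003]]
contact_force: [0.0, 1.2, 5.0]
gripper_width: 0.0112
```

Emit:
servo_tool(motion="0 0.004 0 0 0 0 1; 0 0.006 0 0 0 0 1; 0 0.006 0 0 0 0 1")

```text
time_s: 19.42
tool_pos: [0.4902, 0.3829, 0.2075]
orientation: [[1.0, 0.004, 0.001], [-0.001, 0.003, 1.0], [0.004, -1.0, 0.003]]
contact_force: [-3.1, -1.2, 13.1]
gripper_width: 0.0114
```

Emit:
servo_tool(motion="0 0.005 0 0 0 0 1; 0 0.005 0 0 0 0 1; 0 0 0 0 0 0 0.6; 0 0 0 0 0 0 0.6; 0 0 0 0 0 0 0.6")

```text
time_s: 19.83
tool_pos: [0.49, 0.3828, 0.2072]
orientation: [[1.0, 0.004, 0.001], [-0.001, 0.003, 1.0], [0.004, -1.0, 0.003]]
contact_force: [0.1, -0.3, -0.2]
gripper_width: 0.0342
```

Emit:
servo_tool(motion="0 0 0 0 0 0 0.6; 0 0 0 0 0 0 0.6; 0 -0.15 0 0 0 0 0.6; 0 -0.3 0 0 0 0 0.6; 0 -0.35 0 0 0 0 0.6")

```text
time_s: 20.25
tool_pos: [0.4905, 0.3831, 0.3155]
orientation: [[1.0, 0.007, 0.001], [-0.001, 0.005, 1.0], [0.007, -1.0, 0.005]]
contact_force: [1.0, 0.3, 0.5]
gripper_width: 0.0344
```

Emit:
servo_tool(motion="0 0 -0.65 0 0 0 0.5; 0 0 -0.65 0 0 0 0.5; 0 0 -0.65 0 0 0 0.5; 0 0 -0.65 0 0 0 0.5; 0 0 -0.65 0 0 0 0.5")

```text
time_s: 20.67
tool_pos: [0.4895, 0.1852, 0.3143]
orientation: [[1.0, 0.006, 0.001], [-0.001, 0.003, 1.0], [0.006, -1.0, 0.003]]
contact_force: [0.9, -0.3, 0.4]
gripper_width: 0.0425
```

Emit:
servo_tool(motion="0 0 -0.67 0 0 0 0.5; 0 0 -0.67 0 0 0 0.5; 0 0 -0.67 0 0 0 0.5; 0 0 -0.67 0 0 0 0.5; 0 0 -0.67 0 0 0 0.5")

```text
time_s: 21.08
tool_pos: [0.4888, -0.018, 0.3136]
orientation: [[1.0, 0.006, 0.001], [-0.001, 0.003, 1.0], [0.006, -1.0, 0.003]]
contact_force: [0.6, -0.7, 0.5]
gripper_width: 0.0428
```

Run:
```python
from h import *
q,_=read_camera("top")
D=drivers(q); print(D)
P,c,ok=cloud("top",(165,275,200,260))
for n,y in dict(white=.383,blue=.3165,red=.2505,yellow=.1845).items():
    m=ok&(abs(P[...,1]-y)<.005)&(abs(P[...,0]-.489)<.025); print(n,m.sum(),np.percentile(P[m][:,2],[20,50,80]).round(4))
y=D["red"]
plan([(y[0][0],y[0][1],.23,y[2]),(y[0][0],y[0][1],.1785,y[2])])
```

```text
{'red': (array([ 0.5026, -0.3907]), 'ang', np.float64(-2.5), 'len', np.float64(0.1069)), 'yellow': [], 'blue': [], 'white': []}
white 95 [0.0112 0.0389 0.043 ]
blue 99 [0.0124 0.0396 0.0436]
red 56 [0.0098 0.0121 0.015 ]
yellow 86 [0.0164 0.0402 0.0433]
t 21.18 p [ 0.4894 -0.0205  0.3136] ang -0.4 tilt 1.0 F [-0.3  1.1  0.3] M [ 0.04 -0.01 -0.  ] w 0.0429 q [ -7.  16. 104.   0.  60. -97.]
0.025 0.139 -0.617 -0.000 0.006 0.001 -> [ 0.496 -0.206  0.272]
0.037 0.139 -0.616 -0.000 0.006 0.001 -> [ 0.503 -0.391  0.23 ]
-0.000 0.172 -0.000 -0.000 0.000 0.000 -> [ 0.503 -0.391  0.178]
```

Emit:
servo_tool(motion="0.025 0.139 -0.617 0 0.006 0.001 0.4; 0.025 0.139 -0.617 0 0.006 0.001 0.4; 0.025 0.139 -0.617 0 0.006 0.001 0.4; 0.025 0.139 -0.617 0 0.006 0.001 0.4; 0.025 0.139 -0.617 0 0.006 0.001 0.4")

```text
time_s: 21.6
tool_pos: [0.4962, -0.2081, 0.2709]
orientation: [[1.0, 0.003, 0.026], [-0.026, 0.0, 1.0], [0.003, -1.0, 0.001]]
contact_force: [0.4, 0.2, 0.2]
gripper_width: 0.0511
```

Emit:
servo_tool(motion="0.037 0.139 -0.6 0 0.006 0.001 0.4; 0.037 0.139 -0.6 0 0.006 0.001 0.4; 0.037 0.139 -0.6 0 0.006 0.001 0.4; 0.037 0.139 -0.6 0 0.006 0.001 0.4; 0.037 0.139 -0.6 0 0.006 0.001 0.4")

```text
time_s: 22.02
tool_pos: [0.5032, -0.3922, 0.2277]
orientation: [[0.999, 0.001, 0.047], [-0.047, -0.001, 0.999], [0.001, -1.0, -0.001]]
contact_force: [0.9, -0.5, 0.5]
gripper_width: 0.0509
```

Run:
```python
from h import *
plan([(.5026,-.3907,.1785,-2.4)])
```

```text
t 22.02 p [ 0.5032 -0.3922  0.2277] ang -2.7 tilt 1.0 F [ 0.9 -0.5  0.5] M [ 0.07 -0.03  0.07] w 0.0509 q [ -42.   32.   90.   -0.   58. -129.]
-0.002 0.164 0.005 0.000 -0.002 0.000 -> [ 0.503 -0.391  0.178]
```

Emit:
servo_tool(motion="-0.002 0.05 0.005 0 -0.002 0 0.4; -0.002 0.1 0.005 0 -0.002 0 0.4; -0.002 0.163 0.005 0 -0.002 0 0.4; -0.002 0.163 0.005 0 -0.002 0 0.4; -0.002 0.163 0.005 0 -0.002 0 0.4")

```text
time_s: 22.43
tool_pos: [0.5025, -0.3898, 0.1775]
orientation: [[0.999, -0.002, 0.04], [-0.04, 0.001, 0.999], [-0.002, -1.0, 0.001]]
contact_force: [-0.1, -0.9, 0.5]
gripper_width: 0.0514
```

Emit:
servo_tool(motion="0 0 0 0 0 0 1; 0 0 0 0 0 0 1; 0 0 0 0 0 0 1; 0 0 0 0 0 0 1; 0 0 0 0 0 0 1")

```text
time_s: 22.85
tool_pos: [0.5031, -0.3899, 0.1789]
orientation: [[0.999, -0.0, 0.04], [-0.04, -0.0, 0.999], [-0.0, -1.0, -0.0]]
contact_force: [-1.1, 1.1, 5.8]
gripper_width: 0.011
```

Emit:
servo_tool(motion="0 0 0 0 0 0 1; 0 0 0 0 0 0 1; 0 0 0 0 0 0 1")

```text
time_s: 23.1
tool_pos: [0.5029, -0.3898, 0.1789]
orientation: [[0.999, -0.0, 0.04], [-0.04, -0.0, 0.999], [-0.0, -1.0, -0.0]]
contact_force: [0.3, 0.3, 1.7]
gripper_width: 0.0115
```

Emit:
servo_tool(motion="0 -0.1 0 0 0 0 1; 0 -0.2 0 0 0 0 1; 0 -0.3 0 0 0 0 1; 0 -0.42 0 0 0 0 1; 0 -0.42 0 0 0 0 1")

```text
time_s: 23.52
tool_pos: [0.5048, -0.3915, 0.3121]
orientation: [[0.999, 0.009, 0.04], [-0.04, -0.009, 0.999], [0.01, -1.0, -0.008]]
contact_force: [1.1, -1.2, -0.7]
gripper_width: 0.0113
```

Run:
```python
from h import *
heldside("red")
plan([(.489,.241,.31,0)])
```

```text
red 65 rel TCP [-0.0528  0.     -0.1677]
red 46 rel TCP [ 0.0632  0.     -0.1712]
t 23.57 p [ 0.5042 -0.391   0.3093] ang -2.3 tilt 1.0 F [ 0.3  0.3 -1. ] M [ 0.02 -0.04  0.01] w 0.0115 q [ -42.   27.   86.   -0.   67. -129.]
-0.034 -0.004 0.526 0.000 -0.003 0.001 -> [ 0.5   -0.233  0.309]
-0.028 -0.003 0.526 0.000 -0.003 0.001 -> [ 0.497 -0.075  0.31 ]
-0.023 -0.002 0.526 0.000 -0.003 0.001 -> [0.493 0.083 0.31 ]
-0.018 -0.001 0.527 0.000 -0.003 0.001 -> [0.489 0.241 0.31 ]
```

Emit:
servo_tool(motion="-0.035 -0.004 0.58 0 -0.003 0.001 1; -0.035 -0.004 0.58 0 -0.003 0.001 1; -0.035 -0.004 0.58 0 -0.003 0.001 1; -0.035 -0.004 0.58 0 -0.003 0.001 1; -0.035 -0.004 0.58 0 -0.003 0.001 1")

```text
time_s: 23.98
tool_pos: [0.4982, -0.2107, 0.3074]
orientation: [[1.0, -0.002, 0.028], [-0.028, 0.0, 1.0], [-0.003, -1.0, 0.0]]
contact_force: [0.2, -0.8, -0.6]
gripper_width: 0.0113
```

Emit:
servo_tool(motion="-0.03 -0.003 0.58 0 -0.003 0.001 1; -0.03 -0.003 0.58 0 -0.003 0.001 1; -0.03 -0.003 0.58 0 -0.003 0.001 1; -0.03 -0.003 0.58 0 -0.003 0.001 1; -0.03 -0.003 0.58 0 -0.003 0.001 1")

```text
time_s: 24.4
tool_pos: [0.4923, -0.0324, 0.3069]
orientation: [[1.0, -0.01, 0.016], [-0.016, 0.003, 1.0], [-0.01, -1.0, 0.003]]
contact_force: [-0.4, 0.5, -1.7]
gripper_width: 0.011
```

Emit:
servo_tool(motion="0 0 0.6 0 -0.003 0 1; 0 0 0.6 0 -0.003 0 1; 0 0 0.6 0 -0.003 0 1; 0 0 0.6 0 -0.003 0 1; 0 0 0.6 0 -0.003 0 1")

```text
time_s: 24.82
tool_pos: [0.4946, 0.1514, 0.3061]
orientation: [[1.0, -0.012, 0.005], [-0.005, 0.005, 1.0], [-0.012, -1.0, 0.005]]
contact_force: [1.0, 0.4, -1.1]
gripper_width: 0.0114
```

Run:
```python
from h import *
heldside("red")
plan([(.487,.2505,.27,0)])
```

```text
red 55 rel TCP [-0.0345  0.     -0.2192]
red 33 rel TCP [ 0.054  0.    -0.167]
red 20 rel TCP [-0.0578  0.     -0.1677]
t 24.87 p [0.4948 0.1524 0.3061] ang -0.2 tilt 0.9999 F [-0.2  2.2 -1.2] M [ 0.09 -0.02  0.  ] w 0.0114 q [ 12.  19. 101.   1.  61. -78.]
-0.026 0.123 0.326 -0.002 -0.001 -0.004 -> [0.487 0.25  0.27 ]
```

Emit:
servo_tool(motion="-0.02 0.05 0.326 -0.002 -0.001 -0.004 1; -0.02 0.1 0.326 -0.002 -0.001 -0.004 1; -0.02 0.123 0.326 -0.002 -0.001 -0.004 1; -0.02 0.123 0.326 -0.002 -0.001 -0.004 1; -0.02 0.123 0.326 -0.002 -0.001 -0.004 1")

```text
time_s: 25.28
tool_pos: [0.4879, 0.2507, 0.2676]
orientation: [[1.0, -0.003, -0.002], [0.002, -0.003, 1.0], [-0.003, -1.0, -0.003]]
contact_force: [0.1, -0.1, -1.3]
gripper_width: 0.0115
```

Run:
```python
from h import *
heldside("red")
plan([(.489,.2505,.23,0),(.489,.2505,.205,0)])
```

```text
red 43 rel TCP [ 0.0065 -0.     -0.2455]
red 20 rel TCP [ 0.0567 -0.     -0.1687]
red 19 rel TCP [-0.0486 -0.     -0.2487]
t 25.33 p [0.4883 0.25   0.2685] ang 0.1 tilt 1.0 F [ 0.5 -0.  -0.4] M [ 0.01 -0.01  0.01] w 0.0114 q [ 23.  24. 100.  -0.  57. -67.]
0.003 0.128 0.002 0.001 0.000 -0.001 -> [0.489 0.25  0.23 ]
0.000 0.083 0.000 0.000 -0.000 -0.000 -> [0.489 0.25  0.205]
```

Emit:
servo_tool(motion="0.003 0.04 0.002 0.001 0 -0.001 1; 0.003 0.07 0.002 0.001 0 -0.001 1; 0.003 0.1 0.002 0.001 0 -0.001 1; 0.003 0.128 0.002 0.001 0 -0.001 1; 0.003 0.128 0.002 0.001 0 -0.001 1")

```text
time_s: 25.75
tool_pos: [0.4893, 0.2503, 0.229]
orientation: [[1.0, 0.001, 0.001], [-0.001, 0.002, 1.0], [0.001, -1.0, 0.002]]
contact_force: [0.5, 2.7, -1.3]
gripper_width: 0.0114
```

Emit:
servo_tool(motion="0 0.02 0 0 0 0 1; 0 0.04 0 0 0 0 1; 0 0.06 0 0 0 0 1; 0 0.08 0 0 0 0 1; 0 0.082 0 0 0 0 1")

```text
time_s: 26.17
tool_pos: [0.4901, 0.2506, 0.2064]
orientation: [[1.0, 0.003, 0.001], [-0.001, 0.003, 1.0], [0.003, -1.0, 0.003]]
contact_force: [-3.6, 0.6, 23.6]
gripper_width: 0.0115
```

Emit:
servo_tool(motion="0 0.004 0 0 0 0 1; 0 0.006 0 0 0 0 1; 0 0.006 0 0 0 0 1")

```text
time_s: 26.42
tool_pos: [0.49, 0.2505, 0.2066]
orientation: [[1.0, 0.005, 0.001], [-0.001, 0.003, 1.0], [0.005, -1.0, 0.003]]
contact_force: [-3.5, 0.4, 17.2]
gripper_width: 0.0112
```

Emit:
servo_tool(motion="0 0 0 0 0 0 0.6; 0 0 0 0 0 0 0.6; 0 0 0 0 0 0 0.6; 0 0 0 0 0 0 0.6; 0 0 0 0 0 0 0.6")

```text
time_s: 26.83
tool_pos: [0.4898, 0.2502, 0.206]
orientation: [[1.0, 0.003, 0.001], [-0.001, 0.002, 1.0], [0.003, -1.0, 0.002]]
contact_force: [0.2, -0.2, -0.4]
gripper_width: 0.0339
```

Emit:
servo_tool(motion="0 -0.1 0 0 0 0 0.6; 0 -0.2 0 0 0 0 0.6; 0 -0.3 0 0 0 0 0.6; 0 -0.35 0 0 0 0 0.6; 0 -0.35 0 0 0 0 0.6")

```text
time_s: 27.25
tool_pos: [0.4909, 0.2505, 0.3146]
orientation: [[1.0, 0.01, 0.001], [-0.001, 0.005, 1.0], [0.01, -1.0, 0.005]]
contact_force: [0.3, -0.6, -0.6]
gripper_width: 0.034
```

Emit:
servo_tool(motion="0 0 -0.67 0 0 0 0.4; 0 0 -0.67 0 0 0 0.4; 0 0 -0.67 0 0 0 0.4; 0 0 -0.67 0 0 0 0.4; 0 0 -0.67 0 0 0 0.4")

```text
time_s: 27.67
tool_pos: [0.4897, 0.0472, 0.3123]
orientation: [[1.0, 0.008, 0.0], [-0.0, 0.004, 1.0], [0.008, -1.0, 0.004]]
contact_force: [-0.3, 0.3, -0.5]
gripper_width: 0.0513
```

Emit:
servo_tool(motion="0 0 -0.67 0 0.16 0 0.4; 0 0 -0.67 0 0.16 0 0.4; 0 0 -0.67 0 0.16 0 0.4; 0 0 -0.67 0 0.16 0 0.4; 0 0 -0.67 0 0.16 0 0.4")

```text
time_s: 28.08
tool_pos: [0.4888, -0.1561, 0.31]
orientation: [[0.873, 0.006, 0.487], [-0.487, 0.005, 0.873], [0.003, -1.0, 0.007]]
contact_force: [1.4, -0.4, -0.1]
gripper_width: 0.0511
```

Run:
```python
from h import *
show()
p,d=read_camera("side"); q,d=read_camera("top")
a=cv2.resize(p[130:200,205:305],None,fx=4,fy=4,interpolation=cv2.INTER_CUBIC)
b=cv2.resize(q[190:260,165:265],None,fx=4,fy=4,interpolation=cv2.INTER_CUBIC)
c=cv2.resize(q[155:210,280:335],None,fx=5,fy=5,interpolation=cv2.INTER_CUBIC)
e=cv2.resize(p[165:215,290:355],None,fx=5,fy=5,interpolation=cv2.INTER_CUBIC)
o=np.zeros((560,800,3),np.uint8); o[:280,:400]=a; o[:280,400:]=b; o[280:555,:275]=c; o[280:530,300:625]=e
cv2.imwrite("pics/c6.png",o[:,:,::-1])
P,c,ok=cloud("top",(165,275,200,260))
for n,y in dict(white=.383,blue=.3165,red=.2505,yellow=.1845).items():
    m=ok&(abs(P[...,1]-y)<.005)&(abs(P[...,0]-.489)<.025); print(n,m.sum(),np.percentile(P[m][:,2],[20,50,80]).round(4))
P,c,ok=cloud("top",(280,335,155,210)); m=ok&(P[...,2]>.06); print("knob",m.sum(),P[m].mean(0))
m=ok&(P[...,2]>.03)&(P[...,2]<.06); print("box",P[m][:,:2].mean(0),P[m][:,:2].min(0),P[m][:,:2].max(0))
h=cv2.cvtColor(q,cv2.COLOR_RGB2HSV).astype(int)[155:210,280:335]
g=(abs(h[...,0]-60)<15)&(h[...,1]>60)&(h[...,2]>120); r=((h[...,0]<8)|(h[...,0]>172))&(h[...,1]>90)&(h[...,2]>80)
for n,m in(("g",g),("r",r)):
    v,u=np.nonzero(m); print(n,[(int(a+280),int(b+155),ray("top",a+280,b+155,.05)[:2].round(4).tolist()) for a,b in zip(u,v)][:30])
```

```text
t 28.08 p [ 0.4888 -0.1561  0.31  ] ang -29.2 tilt 1.0 F [ 1.4 -0.4 -0.1] M [-0.    0.05  0.03] w 0.0511 q [-23.  18. 101.   0.  61. -84.]
white 98 [0.0123 0.0382 0.0423]
blue 100 [0.0141 0.0402 0.0433]
red 87 [0.013  0.0398 0.044 ]
yellow 86 [0.0331 0.0402 0.0433]
knob 57 [0.63524788 0.03067774 0.07548923]
box [0.63430551 0.03105134] [ 0.57609737 -0.02300576] [0.69538558 0.08481139]
g []
r [(306, 180, [0.6388, 0.0295]), (307, 180, [0.6389, 0.0266]), (306, 181, [0.6358, 0.0294]), (307, 181, [0.6359, 0.0265]), (308, 181, [0.636, 0.0236]), (306, 182, [0.6329, 0.0293]), (307, 182, [0.6329, 0.0264]), (308, 182, [0.633, 0.0235]), (309, 182, [0.6331, 0.0206]), (306, 183, [0.6299, 0.0293]), (307, 183, [0.63, 0.0264]), (308, 183, [0.6301, 0.0234]), (309, 183, [0.6301, 0.0205]), (307, 184, [0.6271, 0.0263]), (308, 184, [0.6271, 0.0234]), (309, 184, [0.6272, 0.0205]), (308, 186, [0.6212, 0.0233])]
```

View pics/c6.png

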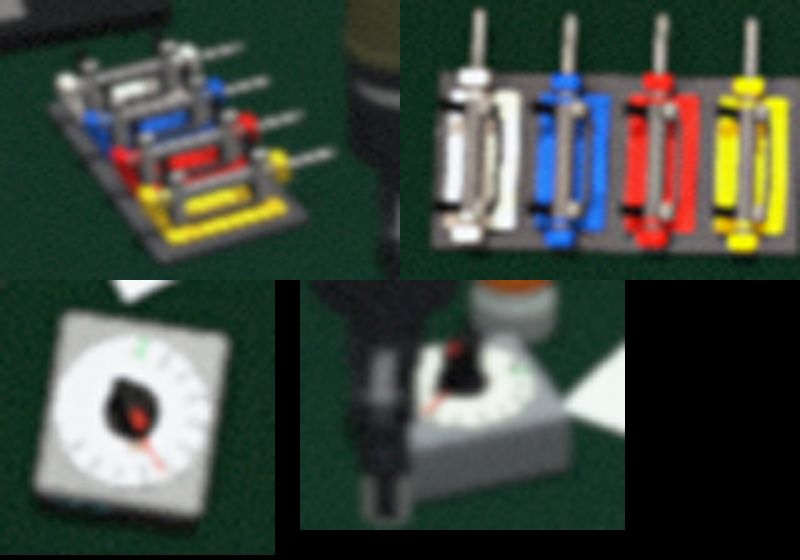

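Run:
```python
from h import *
plan([(.635,.030,.30,-148),(.635,.030,.2305,-148)])
```

```text
t 28.28 p [ 0.489  -0.1547  0.31  ] ang -29.0 tilt 1.0 F [0.2 0.1 0.2] M [0.04 0.   0.03] w 0.0513 q [-22.  18. 101.   0.  61. -84.]
0.032 0.010 0.194 -0.001 0.165 -0.001 -> [ 0.526 -0.109  0.308]
-0.068 0.009 0.184 -0.001 0.165 -0.001 -> [ 0.562 -0.062  0.305]
-0.151 0.009 0.126 -0.001 0.165 -0.001 -> [ 0.599 -0.016  0.303]
-0.193 0.009 0.034 -0.001 0.165 -0.001 -> [0.635 0.03  0.3  ]
0.000 0.232 -0.000 -0.000 -0.000 0.000 -> [0.635 0.03  0.23 ]
```

Emit:
servo_tool(motion="0.032 0.01 0.194 0 0.165 0 0.4; 0.032 0.01 0.194 0 0.165 0 0.4; 0.032 0.01 0.194 0 0.165 0 0.4; 0.032 0.01 0.194 0 0.165 0 0.4; 0.032 0.01 0.194 0 0.165 0 0.4")

```text
time_s: 28.7
tool_pos: [0.5253, -0.1058, 0.3064]
orientation: [[0.518, 0.003, 0.855], [-0.855, 0.007, 0.518], [-0.004, -1.0, 0.006]]
contact_force: [0.5, 0.0, -0.0]
gripper_width: 0.0513
```

Emit:
servo_tool(motion="-0.068 0.009 0.184 0 0.165 0 0.4; -0.068 0.009 0.184 0 0.165 0 0.4; -0.068 0.009 0.184 0 0.165 0 0.4; -0.068 0.009 0.184 0 0.165 0 0.4; -0.068 0.009 0.184 0 0.165 0 0.4")

```text
time_s: 29.12
tool_pos: [0.5615, -0.0569, 0.3031]
orientation: [[0.025, 0.0, 1.0], [-1.0, 0.008, 0.025], [-0.008, -1.0, 0.0]]
contact_force: [-0.2, 0.5, 0.0]
gripper_width: 0.0516
```

Emit:
servo_tool(motion="-0.151 0.009 0.126 0 0.165 0 0.4; -0.151 0.009 0.126 0 0.165 0 0.4; -0.151 0.009 0.126 0 0.165 0 0.4; -0.151 0.009 0.126 0 0.165 0 0.4; -0.151 0.009 0.126 0 0.165 0 0.4")

```text
time_s: 29.53
tool_pos: [0.5975, -0.0081, 0.2996]
orientation: [[-0.474, -0.002, 0.88], [-0.88, 0.008, -0.474], [-0.006, -1.0, -0.006]]
contact_force: [-0.1, 0.5, 0.5]
gripper_width: 0.051
```

Emit:
servo_tool(motion="-0.193 0.009 0.034 0 0.165 0 0.4; -0.193 0.009 0.034 0 0.165 0 0.4; -0.193 0.009 0.034 0 0.165 0 0.4; -0.193 0.009 0.034 0 0.165 0 0.4; -0.193 0.009 0.034 0 0.165 0 0.4")

```text
time_s: 29.95
tool_pos: [0.6333, 0.0398, 0.2964]
orientation: [[-0.848, -0.004, 0.531], [-0.531, 0.009, -0.847], [-0.001, -1.0, -0.01]]
contact_force: [-0.4, 0.9, -0.5]
gripper_width: 0.0514
```

Run:
```python
from h import *
plan([(.635,.030,.25,-148),(.635,.030,.2305,-148)])
```

```text
t 29.95 p [0.6333 0.0398 0.2964] ang -147.9 tilt 1.0 F [-0.4  0.9 -0.5] M [-0.02  0.04  0.07] w 0.0514 q [-0. 28. 87.  1. 66. 57.]
0.013 0.154 0.032 0.003 0.000 -0.000 -> [0.635 0.03  0.25 ]
0.000 0.065 -0.000 -0.000 0.000 -0.000 -> [0.635 0.03  0.23 ]
```

Emit:
servo_tool(motion="0.013 0.1 0.032 0.003 0 0 0.4; 0.013 0.154 0.032 0.003 0 0 0.4; 0.013 0.154 0.032 0.003 0 0 0.4; 0.013 0.154 0.032 0.003 0 0 0.4; 0.013 0.154 0.032 0.003 0 0 0.4")

```text
time_s: 30.37
tool_pos: [0.635, 0.0303, 0.2508]
orientation: [[-0.846, 0.001, 0.533], [-0.533, 0.001, -0.846], [-0.002, -1.0, 0.0]]
contact_force: [-0.5, -0.1, -0.6]
gripper_width: 0.0514
```

Emit:
servo_tool(motion="0 0.03 0 0 0 0 0.4; 0 0.065 0 0 0 0 0.4; 0 0.065 0 0 0 0 0.4; 0 0.065 0 0 0 0 0.4")

```text
time_s: 30.7
tool_pos: [0.6346, 0.0304, 0.2305]
orientation: [[-0.846, -0.0, 0.533], [-0.533, 0.001, -0.846], [-0.0, -1.0, -0.001]]
contact_force: [-0.9, -0.7, -0.8]
gripper_width: 0.051
```

Emit:
servo_tool(motion="0 0 0 0 0 0 1; 0 0 0 0 0 0 1; 0 0 0 0 0 0 1; 0 0 0 0 0 0 1; 0 0 0 0 0 0 1", squeeze=25)

```text
time_s: 31.12
tool_pos: [0.6356, 0.0296, 0.2311]
orientation: [[-0.846, 0.003, 0.533], [-0.533, -0.001, -0.846], [-0.002, -1.0, 0.002]]
contact_force: [2.8, -5.0, -0.9]
gripper_width: 0.011
```

Emit:
servo_tool(motion="0 0 0 0 0 0 1; 0 0 0 0 0 0 1; 0 0 0 0 0 0 1")

```text
time_s: 31.37
tool_pos: [0.6356, 0.0296, 0.2311]
orientation: [[-0.846, 0.003, 0.533], [-0.533, -0.001, -0.846], [-0.002, -1.0, 0.002]]
contact_force: [1.5, -1.7, -1.4]
gripper_width: 0.0114
```

Run:
```python
from h import *
show()
```

```text
t 31.37 p [0.6356 0.0296 0.2311] ang -147.8 tilt 1.0 F [ 1.5 -1.7 -1.4] M [-0.21 -0.26  0.02] w 0.0114 q [-1. 32. 90. -0. 58. 57.]
```

Emit:
servo_tool(motion="0 0 0 0 -0.04 0 1; 0 0 0 0 -0.08 0 1; 0 0 0 0 -0.12 0 1; 0 0 0 0 -0.16 0 1; 0 0 0 0 -0.18 0 1")

```text
time_s: 31.78
tool_pos: [0.6356, 0.0295, 0.2311]
orientation: [[-0.424, 0.003, 0.906], [-0.906, -0.001, -0.424], [-0.0, -1.0, 0.003]]
contact_force: [2.9, -2.0, -1.1]
gripper_width: 0.0112
```

Emit:
servo_tool(motion="0 0 0 0 -0.04 0 1; 0 0 0 0 -0.08 0 1; 0 0 0 0 -0.12 0 1; 0 0 0 0 -0.16 0 1; 0 0 0 0 -0.18 0 1")

```text
time_s: 32.2
tool_pos: [0.6356, 0.0295, 0.2311]
orientation: [[0.133, 0.003, 0.991], [-0.991, -0.001, 0.133], [0.001, -1.0, 0.003]]
contact_force: [1.6, -1.9, -1.2]
gripper_width: 0.0114
```

Emit:
servo_tool(motion="0 0 0 0 -0.04 0 1; 0 0 0 0 -0.08 0 1; 0 0 0 0 -0.12 0 1; 0 0 0 0 -0.16 0 1; 0 0 0 0 -0.18 0 1")

```text
time_s: 32.62
tool_pos: [0.6357, 0.0295, 0.2311]
orientation: [[0.648, 0.003, 0.762], [-0.762, -0.001, 0.648], [0.003, -1.0, 0.002]]
contact_force: [1.4, -1.9, -0.8]
gripper_width: 0.0114
```

Run:
```python
from h import *
show()
```

```text
t 32.62 p [0.6357 0.0295 0.2311] ang -49.6 tilt 1.0 F [ 1.4 -1.9 -0.8] M [-0.32 -0.17 -0.04] w 0.0114 q [ -1.  32.  90.  -0.  58. -41.]
```

Emit:
servo_tool(motion="0 0 0 0 -0.04 0 1; 0 0 0 0 -0.08 0 1; 0 0 0 0 -0.12 0 1; 0 0 0 0 -0.16 0 1; 0 0 0 0 -0.175 0 1")

```text
time_s: 33.03
tool_pos: [0.6357, 0.0295, 0.2311]
orientation: [[0.952, 0.003, 0.305], [-0.305, -0.001, 0.952], [0.003, -1.0, -0.0]]
contact_force: [2.2, -1.7, -1.8]
gripper_width: 0.0112
```

Emit:
servo_tool(motion="0 0 0 0 -0.008 0 1; 0 0 0 0 -0.016 0 1; 0 0 0 0 -0.024 0 1; 0 0 0 0 -0.024 0 1; 0 0 0 0 -0.024 0 1")

```text
time_s: 33.45
tool_pos: [0.6358, 0.0296, 0.2311]
orientation: [[0.972, 0.003, 0.233], [-0.233, -0.001, 0.972], [0.003, -1.0, -0.001]]
contact_force: [1.0, -1.7, -0.7]
gripper_width: 0.0111
```

Run:
```python
from h import *
show()
```

```text
t 33.45 p [0.6358 0.0296 0.2311] ang -13.5 tilt 1.0 F [ 1.  -1.7 -0.7] M [-0.28 -0.17  0.08] w 0.0111 q [ -1.  32.  90.  -0.  58. -78.]
```

Emit:
servo_tool(motion="0 0 0 0 -0.008 0 1; 0 0 0 0 -0.016 0 1; 0 0 0 0 -0.016 0 1; 0 0 0 0 -0.016 0 1")

```text
time_s: 33.78
tool_pos: [0.6357, 0.0296, 0.231]
orientation: [[0.983, 0.003, 0.184], [-0.184, -0.001, 0.983], [0.003, -1.0, -0.001]]
contact_force: [1.6, -1.6, -0.8]
gripper_width: 0.0113
```

Run:
```python
from h import *
show()
```

```text
t 33.78 p [0.6357 0.0296 0.231 ] ang -10.6 tilt 1.0 F [ 1.6 -1.6 -0.8] M [-0.44 -0.17  0.03] w 0.0113 q [ -1.  32.  90.  -0.  58. -80.]
```

Emit:
servo_tool(motion="0 0 0 0 -0.008 0 1; 0 0 0 0 -0.016 0 1; 0 0 0 0 -0.016 0 1; 0 0 0 0 -0.016 0 1")

```text
time_s: 34.12
tool_pos: [0.6357, 0.0296, 0.2311]
orientation: [[0.991, 0.003, 0.135], [-0.135, -0.001, 0.991], [0.003, -1.0, -0.001]]
contact_force: [2.0, -1.7, -0.4]
gripper_width: 0.0116
```

Run:
```python
from h import *
show()
```

```text
t 34.12 p [0.6357 0.0296 0.2311] ang -7.7 tilt 1.0 F [ 2.  -1.7 -0.4] M [-0.33 -0.17 -0.07] w 0.0116 q [ -1.  32.  90.  -0.  58. -83.]
```

Emit:
servo_tool(motion="0 0 0 0 -0.008 0 1; 0 0 0 0 -0.016 0 1; 0 0 0 0 -0.016 0 1; 0 0 0 0 -0.016 0 1")

```text
time_s: 34.45
tool_pos: [0.6358, 0.0295, 0.2311]
orientation: [[0.996, 0.003, 0.087], [-0.087, -0.001, 0.996], [0.003, -1.0, -0.0]]
contact_force: [2.1, -1.3, -1.6]
gripper_width: 0.0115
```

Run:
```python
from h import *
show()
```

```text
t 34.45 p [0.6358 0.0295 0.2311] ang -5.0 tilt 1.0 F [ 2.1 -1.3 -1.6] M [-0.34 -0.25 -1.14] w 0.0115 q [ -1.  32.  90.  -0.  58. -86.]
```

Emit:
servo_tool(motion="0 0 0 0 -0.008 0 1; 0 0 0 0 -0.012 0 1; 0 0 0 0 -0.012 0 1; 0 0 0 0 -0.012 0 1")

```text
time_s: 34.78
tool_pos: [0.6353, 0.0296, 0.2312]
orientation: [[0.999, 0.002, 0.049], [-0.049, -0.0, 0.999], [0.002, -1.0, -0.0]]
contact_force: [-0.9, -1.3, 2.2]
gripper_width: 0.011
```

Run:
```python
from h import *
show()
p,d=read_camera("side"); q,d=read_camera("top")
c=cv2.resize(q[155:210,280:335],None,fx=6,fy=6,interpolation=cv2.INTER_CUBIC)
e=cv2.resize(p[165:220,290:355],None,fx=6,fy=6,interpolation=cv2.INTER_CUBIC)
cv2.imwrite("pics/c7.png",np.hstack([c,e])[:,:,::-1])
```

```text
t 34.78 p [0.6353 0.0296 0.2312] ang -2.8 tilt 1.0 F [-0.9 -1.3  2.2] M [-0.16  0.23 -0.92] w 0.011 q [ -1.  32.  90.  -0.  58. -88.]
```

View pics/c7.png

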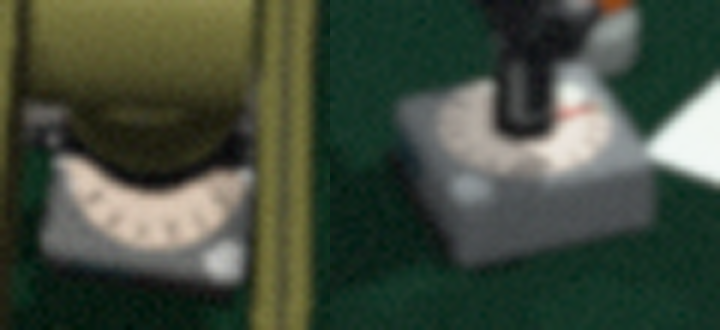

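Emit:
servo_tool(motion="0 0 0 0 0 0 0.4; 0 0 0 0 0 0 0.4; 0 0 0 0 0 0 0.4; 0 0 0 0 0 0 0.4; 0 0 0 0 0 0 0.4")

```text
time_s: 35.3
tool_pos: [0.6354, 0.0299, 0.2312]
orientation: [[0.999, 0.002, 0.048], [-0.048, -0.001, 0.999], [0.002, -1.0, -0.0]]
contact_force: [-0.2, 0.2, 0.4]
gripper_width: 0.0516
```

Emit:
servo_tool(motion="0 -0.1 0 0 0 0 0.4; 0 -0.2 0 0 0 0 0.4; 0 -0.3 0 0 0 0 0.4; 0 -0.35 0 0 0 0 0.4")

```text
time_s: 35.63
tool_pos: [0.6361, 0.03, 0.34]
orientation: [[0.999, 0.008, 0.048], [-0.048, -0.001, 0.999], [0.008, -1.0, -0.0]]
contact_force: [1.0, -0.7, -0.1]
gripper_width: 0.0515
```

Emit:
servo_tool(motion="-0.3 0 -0.6 0 0 0 0.4; -0.3 0 -0.6 0 0 0 0.4; -0.3 0 -0.6 0 0 0 0.4; -0.3 0 -0.6 0 0 0 0.4; -0.3 0 -0.6 0 0 0 0.4")

```text
time_s: 36.05
tool_pos: [0.5361, -0.1472, 0.3396]
orientation: [[0.999, 0.008, 0.047], [-0.047, -0.002, 0.999], [0.008, -1.0, -0.001]]
contact_force: [-0.5, 0.1, -0.1]
gripper_width: 0.0512
```

Emit:
servo_tool(motion="-0.1 0 -0.3 0 0 0 0.4; -0.1 0 -0.3 0 0 0 0.4; -0.1 0 -0.3 0 0 0 0.4; -0.1 0 -0.3 0 0 0 0.4; -0.1 0 -0.3 0 0 0 0.4")

```text
time_s: 36.47
tool_pos: [0.5017, -0.2362, 0.3394]
orientation: [[0.999, 0.008, 0.049], [-0.049, -0.001, 0.999], [0.008, -1.0, -0.0]]
contact_force: [0.2, 0.2, 0.2]
gripper_width: 0.0515
```

Run:
```python
from h import *
show()
p,d=read_camera("side"); q,d=read_camera("top")
a=cv2.resize(p[130:200,205:305],None,fx=4,fy=4,interpolation=cv2.INTER_CUBIC)
b=cv2.resize(q[190:260,165:265],None,fx=4,fy=4,interpolation=cv2.INTER_CUBIC)
c=cv2.resize(q[155:210,280:335],None,fx=5,fy=5,interpolation=cv2.INTER_CUBIC)
e=cv2.resize(q[120:290,250:480],None,fx=2,fy=2)[:275]
o=np.zeros((560,800,3),np.uint8); o[:280,:400]=a; o[:280,400:]=b; o[280:555,:275]=c; o[280:555,300:760]=e
cv2.imwrite("pics/c8.png",o[:,:,::-1])
P,c,ok=cloud("top",(165,275,200,260))
for n,y in dict(white=.383,blue=.3165,red=.2505,yellow=.1845).items():
    m=ok&(abs(P[...,1]-y)<.005)&(abs(P[...,0]-.489)<.025); print(n,np.percentile(P[m][:,2],[50,80]).round(4))
```

```text
t 36.47 p [ 0.5017 -0.2362  0.3394] ang -2.8 tilt 1.0 F [0.2 0.2 0.2] M [ 0.01  0.04 -0.  ] w 0.0515 q [ -30.   19.   94.    0.   66. -117.]
white [0.0397 0.0435]
blue [0.0401 0.0429]
red [0.0404 0.0435]
yellow [0.0411 0.0432]
```

View pics/c8.png

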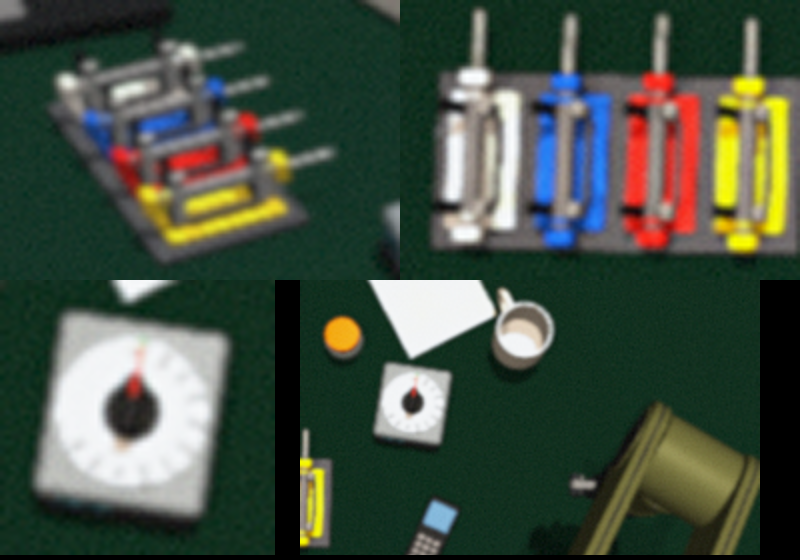

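```bash
python3 -c "
from plant import *
print(finish_job())"
```

```text
the job is handed in; nothing more can be done
None
```

All four drivers (blue, yellow, white, red) are pushed home in the clips of their own colour. The tester pointer is turned back to its zero stop, and the job was handed in at about 36.5 s.

- **Drivers:** Each push bottomed out within about 0.5 mm of the height expected for a seated rod, with 13 to 24 N upward and almost no sideways force. The last pictures show all four rods level and at the same height. The jaw heads look the same on every clip, but I judged that from pictures and did not measure the jaw angles.
- **White driver:** It was knocked about 5 cm aside during the run. I measured it again before picking it up.
- **Pointer:** The turning moment rose to about 1.1 N m at the stop. I turned about 2° past that, then opened the fingers and lifted straight off. The last picture shows the red needle on the green mark.
- **Phone, mug and jar:** I did not touch them, and I saw no sign in the last picture that they had moved.

The arm was clear of everything at hand-in, and no check failed. One side-view reading of the white driver while it was held was cluttered by background, so I checked that one by eye instead.

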